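# Uncap the studs, mount the sensor head and pack the caps

### The job

Pull the white caps off the panel's studs and mount the sensor head there: turn it until its three holes match the studs and slide it down until it sits flat and fully home on the panel. Collect every cap, those from the studs and those in the two loose short trays, into the long tray, one to a pocket, and stack both emptied short trays squarely, one on the other, on top of the stack of empty trays. Leave the tools, tape, bottle and jar on the bench where they are.

Things in the scene. Friction and masses are not known exactly. Their poses are not given: they have to be found in the camera images.
- panel: black square satellite panel, 150 x 150 x 22 mm, fixed to the bench, flat on top; origin under its centre on the bench, z up. Three steel studs stand up from it on a circle of 42 mm radius about its centre, 120 degrees apart, the first along its own +x. Each is 8 mm thick and 18 mm tall above the panel, its last 5 mm tapering to 3 mm.
- stud0 (a point): tip of the stud along the panel's +x
- stud1 (a point): tip of the stud 120 degrees round (anticlockwise seen from above)
- stud2 (a point): tip of the third stud, 240 degrees round
- sensor: sensor head, about 350 g: a square bare-metal base flange 116 x 116 x 8 mm with a square grey housing 40 x 40 mm on its middle (sides parallel to the flange), top 52 mm above the underside, and a flat lens on top (4 mm more). Three 11 mm holes go through the flange on a circle of 42 mm radius, 120 degrees apart, the first along its own +x; alike, so it fits in any of three turns. Origin at the centre of the underside, z up.
- long_tray: long black tray screwed to the bench: one row along its x of seven square pockets, 34 mm apart centre to centre (x = -102, -68, -34, 0, 34, 68, 102 mm), each 30 x 30 mm inside; walls and floor 4 mm, 242 x 38 mm outside, 14 mm high; origin at the centre of its underside, on the bench
- tray_a: one of two short black loose trays, 70 g: one row along its x of two pockets just like those of the long tray (x = -17, 17 mm); 72 x 38 mm outside, 14 mm high, open on top, flat underneath; origin at the centre of its underside
- tray_b: one of two short black loose trays, 70 g: one row along its x of two pockets just like those of the long tray (x = -17, 17 mm); 72 x 38 mm outside, 14 mm high, open on top, flat underneath; origin at the centre of its underside
- stack: stack of two empty short trays held on an aluminium base plate 86 x 50 mm on the bench; it does not move; origin under its centre on the bench, x along the trays' length
- stack_top (a point): centre of the stack's top rim, 32 mm above the bench, where the underside of the next tray rests; axes as the stack
- cap1: white plastic stud cap, a block 20 x 20 mm in section and 24 mm tall, closed at the top, with an 11 mm square bore 19 mm deep from below; 15 g; origin at the centre of the block, z to its closed end, x and y square to its flat sides. At the start it is over one of the three studs, resting on the panel (pulls straight up); may be absent.
- cap2: white plastic stud cap, a block 20 x 20 mm in section and 24 mm tall, closed at the top, with an 11 mm square bore 19 mm deep from below; 15 g; origin at the centre of the block, z to its closed end, x and y square to its flat sides. At the start it is over one of the three studs, resting on the panel (pulls straight up); may be absent.
- cap3: white plastic stud cap, a block 20 x 20 mm in section and 24 mm tall, closed at the top, with an 11 mm square bore 19 mm deep from below; 15 g; origin at the centre of the block, z to its closed end, x and y square to its flat sides. At the start it is over one of the three studs, resting on the panel (pulls straight up); may be absent.
- cap4: white plastic stud cap, a block 20 x 20 mm in section and 24 mm tall, closed at the top, with an 11 mm square bore 19 mm deep from below; 15 g; origin at the centre of the block, z to its closed end, x and y square to its flat sides. At the start it stands in a pocket of one of the short trays; may be absent.
- cap5: white plastic stud cap, a block 20 x 20 mm in section and 24 mm tall, closed at the top, with an 11 mm square bore 19 mm deep from below; 15 g; origin at the centre of the block, z to its closed end, x and y square to its flat sides. At the start it stands in a pocket of one of the short trays; may be absent.
- cap6: white plastic stud cap, a block 20 x 20 mm in section and 24 mm tall, closed at the top, with an 11 mm square bore 19 mm deep from below; 15 g; origin at the centre of the block, z to its closed end, x and y square to its flat sides. At the start it stands in a pocket of one of the short trays; may be absent.
- cap7: white plastic stud cap, a block 20 x 20 mm in section and 24 mm tall, closed at the top, with an 11 mm square bore 19 mm deep from below; 15 g; origin at the centre of the block, z to its closed end, x and y square to its flat sides. At the start it stands in a pocket of one of the short trays; may be absent.
- cap8: white plastic stud cap, a block 20 x 20 mm in section and 24 mm tall, closed at the top, with an 11 mm square bore 19 mm deep from below; 15 g; origin at the centre of the block, z to its closed end, x and y square to its flat sides. At the start it stands in a pocket of the long tray; may be absent.
- cap9: white plastic stud cap, a block 20 x 20 mm in section and 24 mm tall, closed at the top, with an 11 mm square bore 19 mm deep from below; 15 g; origin at the centre of the block, z to its closed end, x and y square to its flat sides. At the start it stands in a pocket of the long tray; may be absent.
- driver: screwdriver lying on the bench beyond the sensor head or panel, 170 mm long; leave alone; origin at its underside
- spanner: spanner, 150 mm, lying beyond the trays; leave alone; origin at its underside
- tape: roll of gold tape lying flat, 80 mm across, 22 mm high; leave alone; origin at its underside
- wipes_bottle: clear bottle 48 mm across, 95 mm tall, standing beyond the panel; leave alone; origin at its underside
- screw_jar: jar 48 mm across, 50 mm tall, beyond the short trays; leave alone; origin at its underside
There are look-alikes about, which are no part of the job. Leave any yellow look-alike of the tray_a alone.

How it is judged (in metres and radians):
On the way, in this order (a step that is already met when the one before it is completed fails the run):
1. all caps are off the studs (horizontal distance between each of cap1, cap2, cap3 and stud0 above 0.03 m and horizontal distance between each of cap1, cap2, cap3 and stud1 above 0.03 m and horizontal distance between each of cap1, cap2, cap3 and stud2 above 0.03 m), for 0.2 s.
2. the sensor head is fully home on the three studs (horizontal distance between sensor and panel below 0.004 m and z of sensor in the frame of panel between 0.019 and 0.0245 m and angle between sensor's own z axis and vertical below 0.04 rad), for 0.2 s.
At the end, for the whole second after the job is handed in: Sensor head on the studs: flat, centred within 4 mm, within 2.5 mm of the panel face. Every cap down in a long-tray pocket, any way up (centre within 11 mm of the row line, under 21.5 mm high). Both short trays flat on the stack, one on the other, within 12 mm and 0.17 rad. All at rest (all of step 2 and linear speed of each of sensor, cap1, cap2, cap3, cap4, cap5, cap6, cap7, cap8, cap9, tray_a, tray_b below 0.03 m/s and x of cap1 in the frame of long_tray between -0.118 and 0.118 m and y of cap1 in the frame of long_tray between -0.011 and 0.011 m and z of cap1 in the frame of long_tray between 0.006 and 0.0215 m and x of cap2 in the frame of long_tray between -0.118 and 0.118 m and y of cap2 in the frame of long_tray between -0.011 and 0.011 m and z of cap2 in the frame of long_tray between 0.006 and 0.0215 m and x of cap3 in the frame of long_tray between -0.118 and 0.118 m and y of cap3 in the frame of long_tray between -0.011 and 0.011 m and z of cap3 in the frame of long_tray between 0.006 and 0.0215 m and x of cap4 in the frame of long_tray between -0.118 and 0.118 m and y of cap4 in the frame of long_tray between -0.011 and 0.011 m and z of cap4 in the frame of long_tray between 0.006 and 0.0215 m and x of cap5 in the frame of long_tray between -0.118 and 0.118 m and y of cap5 in the frame of long_tray between -0.011 and 0.011 m and z of cap5 in the frame of long_tray between 0.006 and 0.0215 m and x of cap6 in the frame of long_tray between -0.118 and 0.118 m and y of cap6 in the frame of long_tray between -0.011 and 0.011 m and z of cap6 in the frame of long_tray between 0.006 and 0.0215 m and x of cap7 in the frame of long_tray between -0.118 and 0.118 m and y of cap7 in the frame of long_tray between -0.011 and 0.011 m and z of cap7 in the frame of long_tray between 0.006 and 0.0215 m and x of cap8 in the frame of long_tray between -0.118 and 0.118 m and y of cap8 in the frame of long_tray between -0.011 and 0.011 m and z of cap8 in the frame of long_tray between 0.006 and 0.0215 m and x of cap9 in the frame of long_tray between -0.118 and 0.118 m and y of cap9 in the frame of long_tray between -0.011 and 0.011 m and z of cap9 in the frame of long_tray between 0.006 and 0.0215 m and horizontal distance between each of tray_a, tray_b and stack_top below 0.012 m and angle between the x axis of each of tray_a, tray_b and the x axis of stack, either way round below 0.17 rad and angle between each of tray_a, tray_b's own z axis and vertical below 0.06 rad and ((z of tray_a in the frame of stack_top between -0.003 and 0.004 m and z of tray_b in the frame of stack_top between 0.011 and 0.018 m) or (z of tray_b in the frame of stack_top between -0.003 and 0.004 m and z of tray_a in the frame of stack_top between 0.011 and 0.018 m))); the robot touches nothing.
It fails at once if the tools, tape, bottle or jar were moved more than 3 cm (distance of any of driver, spanner, tape, wipes_bottle, screw_jar from where it was at the start of the episode above 0.03 m).
Of cap1, cap2, cap3 only 2 to 3 are there at a start; the rules pass over those that are not, and their reading is None.
Of cap4, cap5, cap6, cap7 only 2 to 3 are there at a start; the rules pass over those that are not, and their reading is None.
Of cap8, cap9 only 1 to 1 are there at a start; the rules pass over those that are not, and their reading is None.
At some moment in a run one of sensor, tray_a, tray_b may be knocked a few centimetres aside while the robot is not near it.
Once in a run the grip may slacken for a moment while it holds something.
It also fails if it takes over 210 s, if anything falls off the work surface, if the arm or the gripper's body presses on something with over 40 N, if the wrist force passes 120 N, or if a joint passes its speed limit or range.

### The arm

A 6-joint arm with a two-finger parallel gripper is mounted at the origin on the work surface. World frame = base frame: x ahead of the robot, y to its left, z up, the work surface at z = 0. Lengths are in mm, angles in rad, forces in N, time in s.
With the tool pointing down it reaches from about 350 to 775 mm from the base axis. Payload 5.5 kg.
Tool frame: the origin (TCP) lies on the centre line of the jaws, within the pads' length; the fingertips stand 17 mm ahead of it and the grasp point (between the pads) lies 2 mm behind it; z points along the fingers, y is the line along which they close (so a half turn about z gives the same grasp; the last joint's range is limited). The gripper opens to 85 mm and grips with 20 to 120 N. Pads are 22 mm wide; open, the fingers measure 114 mm over their backs; the gripper's body (76 mm by 85 mm) begins 54 mm behind the grasp point. The pads swing forward as they close: fully open they stand 13 mm farther back than shut.
Start: joints at [-1.443, 0.313, 0.046, 1.304, 0, 1.431], TCP at [152.145, -554.547, 248.323] pointing down, gripper open.
Joint ranges: [-2.76, 2.76], [-0.86, 1.69], [-1.03, 1.26], [-2.2, 2.34], [-1.47, 1.5], [-3.14, 3.14]. Speed limits (rad/s): [2.57, 2.57, 3.14, 3.14, 3.14, 3.14].

### API

Orientations are given as a unit quaternion [w, x, y, z].
In Python, from cell import env gives the robot as it stands.
- The arm moves only by the tool carry_out, never from a script. Its argument "moves" is a list of rows, each a list of 7 numbers: the shift along the tool's x, y, z in m, then the turn, a rotation vector about the tool's x, y, z in degrees, then the closure, from -1 (fully open) to 1 (shut), so that 0 is half open. A call has 1 to 12 rows; each row is the pose to reach, as a shift and turn from the pose commanded when the call began, along the tool's axes at that moment; what a row does not reach only later rows make up. A row lasts 1/10 s, in which the tool goes at most 50 mm and 8.59 degrees, less where a joint would pass 70% of its speed; a pose out of reach is approached as far as the arm can. A call with a gripper value outside its range is refused whole. The fingers move at their own pace and stop on an object; the grip force is fixed at half the most. Time passes only in rows, so rows that repeat a pose let the fingers close. It gives the time, the measured TCP pose, the force, the opening and the grip force at its end, in the units of the state.
- env.get_state(): the state, without advancing time (a new reading comes with each control period).
- env.grab_frame(name): name is "scene" or "top" or "wrist"; returns a dict with "pixels" (400x640x3 uint8, blue, green, red), "range_z" (400x640 float32, mm along the optical axis (not along the pixel's ray), 0 where there is no reading), "camera_matrix" (3x3 intrinsics, pixels), "rvec" (rotation vector, rad) and "tvec" (3), from world to camera coordinates, as OpenCV has them. Camera axes: x right, y down, z forward; pixel columns grow to the right and rows downward; lengths in mm; the calibration is good to about 2 mm. The wrist camera is an equidistant fisheye: a pixel r from the principal point sees the ray r / f radians off the axis. A picture is of the moment at which its call begins.
- env.finish_job(): hands the job in; it is judged then, once.
The state is a dict: "time_s": time; "q": joint angles; "joint_velocities": joint speeds; "joint_efforts": joint torques, N m; "ee_pos": TCP position; "tool_rot": TCP orientation; "ft_force": force on the tool from outside, world axes, zero at the start; "ft_torque": the same for the moment, N m; "gripper_width": finger opening in mm; "gripper_force": force on a finger pad.
Only numpy, scipy, OpenCV 4.12 (cv2) and the standard library are available. Lean on these libraries where they do the work, as an engineer would, in place of code of your own. Each camera call takes 0.05 s, during which the arm holds its last target. There are 200 camera calls.

## Working session

There is one attempt and no reset: what is moved stays moved. The work goes in short steps, Python scripts to look and compute and a tool call to move; the robot and the scene stay as the last step left them, time stands still between calls to the robot, and variables do not carry over. Pictures are saved under pics/ and viewed, at most 14 in all, crops included, and the job is handed in when it is done.

Besides the shell and the picture viewer there is one more tool, called after ">>>" by a JSON object that holds its "name" and its "arguments". carry_out: Moves the arm, as the interface text tells. Its arguments: {"type":"object","properties":{"moves":{"type":"array","items":{"type":"array","items":{"type":"number"}}}},"required":["moves"]}

```bash
ls; mkdir -p pics
cat > h.py <<'E'
import numpy as np, cv2
from cell import env
from scipy.spatial.transform import Rotation as R
def cloud(f):
    d=f["range_z"]; K=f["camera_matrix"]; Rm=cv2.Rodrigues(np.array(f["rvec"],float))[0]; t=np.array(f["tvec"],float).ravel()
    v,u=np.mgrid[0:d.shape[0],0:d.shape[1]]
    x=(u-K[0,2])/K[0,0]; y=(v-K[1,2])/K[1,1]
    P=np.stack([x*d,y*d,d],-1)
    W=(P-t)@Rm
    W[d<=0]=np.nan
    return W
E
python3 - <<'E'
from h import *
s=env.get_state();print(s)
for n in("scene","top"):
    f=env.grab_frame(n); cv2.imwrite(f"pics/{n}0.png",f["pixels"]); np.savez(f"{n}0.npz",**f)
    print(n,f["camera_matrix"],f["rvec"],f["tvec"])
f=env.grab_frame("wrist");np.savez("wrist0.npz",**f);print(f["camera_matrix"],f["rvec"],f["tvec"])
E
```

```text
pics
{'time_s': 0.0, 'q': array([-1.44257714e+00,  3.14037443e-01,  4.49762863e-02,  1.30359022e+00,
        6.33063951e-06,  1.43121337e+00]), 'joint_velocities': array([ 0.00092293,  0.00171665,  0.00014461,  0.0007055 , -0.00080769,
        0.00122086]), 'joint_efforts': array([-3.65410706e-04, -4.80635440e+01,  2.98529434e+01,  1.95234414e-02,
       -5.31542435e-05,  1.86299735e-05]), 'ee_pos': array([ 152.09257962, -554.02605256,  247.38666208]), 'tool_rot': array([-9.27490787e-04,  9.91048212e-01,  1.33501237e-01,  8.43532197e-06]), 'ft_force': array([-0.5695231 ,  0.28493023,  0.40481051]), 'ft_torque': array([0.05429962, 0.02507755, 0.0238974 ]), 'gripper_force': 0.0, 'gripper_width': 85.44497131225482}
scene [[426.69583256   0.         320.03302623]
 [  0.         426.69583256 201.78901096]
 [  0.           0.           1.        ]] [ 2.4435506   0.85266085 -0.2392022 ] [-423.17591134 -306.39078947 1456.58805166]
top [[459.367873     0.         318.32433252]
 [  0.         459.367873   201.86218752]
 [  0.           0.           1.        ]] [ 2.14745567 -2.14891233  0.19993922] [ -82.31404018  612.4441905  1112.41158497]
[[309.70691629   0.         318.63725429]
 [  0.         309.70691629 206.08716297]
 [  0.           0.           1.        ]] [-2.29254764  1.74759714  0.27635831] [-574.06910963  -40.43847394  380.22628237]
```

View pics/top0.png

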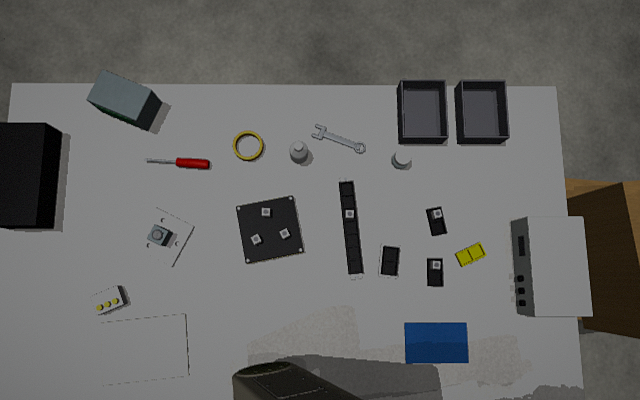

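View pics/scene0.png

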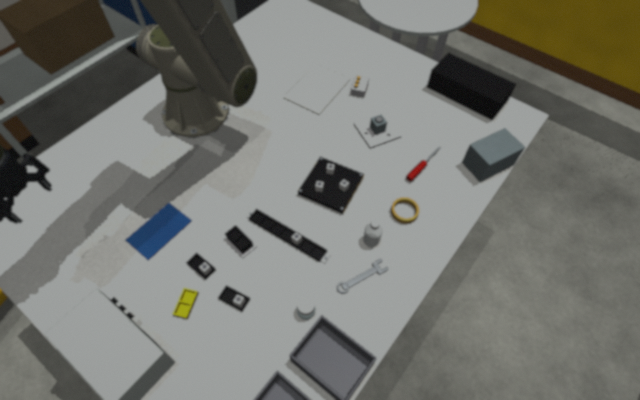

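The top view shows, with +x up and +y left:
- The panel is at (270,229), with three caps at (266,211), (256,239) and (284,234).
- The sensor is at about (160,236).
- The long tray runs from (347,180) to (355,275), with a cap at (349,213).
- The stack is at (390,261).
- The short trays are at (436,221) and (435,271), with one cap each. The yellow look-alike is at (470,254).

```bash
cat > meas.py <<'E'
from h import *
f=dict(np.load("top0.npz")); W=cloud(f); im=f["pixels"]; g=im.max(2).astype(int)
print("bench z",np.nanmedian(W[300:310,220:240,2]))
def rect(name,u0,u1,v0,v1,zlo,zhi,white=None):
    w=W[v0:v1,u0:u1]; m=(w[...,2]>zlo)&(w[...,2]<zhi)
    if white is not None: 
        gg=g[v0:v1,u0:u1]; m&=(gg>120) if white else (gg<80)
    n,l,st,c=cv2.connectedComponentsWithStats(m.astype(np.uint8))
    for i in range(1,n):
        if st[i,4]<15: continue
        p=w[l==i]; (c_,s,a)=cv2.minAreaRect(p[:,:2].astype(np.float32))
        print(name,"n",st[i,4],"c",np.round(c_,1),"med",np.round(np.median(p,0),1),"size",np.round(s,1),"ang",round(a,1))
rect("caps_panel",236,304,195,265,38,60)
rect("panel",230,310,190,270,14,30)
rect("sensorhousing",130,200,200,270,42,70)
rect("flange",130,200,200,275,4,16)
rect("long",335,370,175,282,6,40)
rect("longcap",335,370,175,282,19,40)
rect("stack",375,405,240,282,24,50)
rect("trays",420,455,200,292,6,40)
rect("traycaps",420,455,200,292,20,40)
E
python3 meas.py
python3 - <<'E'
import cv2
im=cv2.imread('pics/top0.png')
a=cv2.resize(im[195:275,125:205],None,fx=5,fy=5,interpolation=cv2.INTER_CUBIC)
b=cv2.resize(im[195:275,230:310],None,fx=5,fy=5,interpolation=cv2.INTER_CUBIC)
cv2.imwrite('pics/c1.png',cv2.hconcat([a,b]))
E
```

```text
bench z 0.5410002997732308
caps_panel n 63 c [588.5  50.8] med [588.9  49.7  46.8] size [18.1 18.4] ang 89.9
caps_panel n 64 c [534.7   3.3] med [533.9   3.5  46.8] size [20.4 19. ] ang 26.8
caps_panel n 69 c [520.3  74. ] med [521.   73.8  46.9] size [20.1 20.1] ang 28.0
panel n 3222 c [548.4  43. ] med [548.8  41.1  22.6] size [151.6 150.4] ang 11.5
sensorhousing n 280 c [530.5 316.2] med [530.3 314.4  53.3] size [41.2 40.3] ang 65.1
flange n 1673 c [531.4 318.7] med [527.4 311.    8.5] size [124.2 119.8] ang 62.2
long n 753 c [ 554.6 -169.2] med [ 561.1 -167.5   13.5] size [243.6  42.3] ang 5.6
longcap n 64 c [ 585.7 -163.4] med [ 585.7 -163.5   28.8] size [18.5 18.4] ang 89.4
stack n 249 c [ 467. -266.] med [ 466.6 -264.7   31. ] size [39.1 72.3] ang 83.0
trays n 308 c [ 569.9 -392.7] med [ 576.6 -389.8   14.2] size [77.6 40.3] ang 11.1
trays n 294 c [ 438.  -382.7] med [ 446.3 -381.2   14.9] size [39.9 68.8] ang 89.7
traycaps n 68 c [ 587.4 -390.9] med [ 587.1 -390.1   27.8] size [19.9 21. ] ang 12.9
traycaps n 73 c [ 456.4 -382.7] med [ 456.4 -381.5   28.5] size [20.8 20.2] ang 88.3
```

View pics/c1.png

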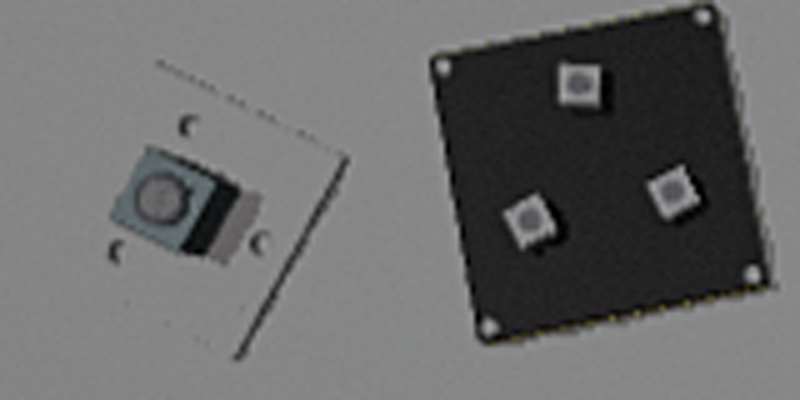

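The crop shows the sensor housing at crop (160,198) and its holes near (187,125), (115,252) and (260,243). The three caps on the studs are at crop (580,85), (530,220) and (673,192). Next I'll write the planning helper and work out the move to hover over the trays.

```bash
cat >> h.py <<'E'
def wcloud(f):
    d=f["range_z"]; K=f["camera_matrix"]; Rm=cv2.Rodrigues(np.array(f["rvec"],float))[0]; t=np.array(f["tvec"],float).ravel()
    v,u=np.mgrid[0:d.shape[0],0:d.shape[1]]
    a=(u-K[0,2])/K[0,0]; b=(v-K[1,2])/K[1,1]; th=np.hypot(a,b); k=np.tan(np.minimum(th,1.45))/np.maximum(th,1e-9)
    W=(np.stack([a*k*d,b*k*d,d],-1)-t)@Rm
    W[(d<=0)|(th>1.2)]=np.nan
    return W
def plan(wps,s=None):
    """wps: world x,y,z (TCP), psi deg of tool x (mod 180); prints rows relative to the pose now"""
    s=s or env.get_state(); w,x,y,z=s["tool_rot"]; R0=R.from_quat([x,y,z,w]); p0=s["ee_pos"]
    ax=R0.as_matrix()[:,0]; print("now",np.round(p0,1),"psi",round(np.degrees(np.arctan2(ax[1],ax[0])),1),"q6",round(s["q"][5],2),"w",round(s["gripper_width"],1),"F",np.round(s["ft_force"],1),"t",s["time_s"])
    for X,Y,Z,psi in wps:
        q1=np.arctan2(Y,X)-.14*575/np.hypot(X,Y)
        c=[(abs((q1-np.radians(psi+k)+np.pi+np.pi)%(2*np.pi)-np.pi),psi+k) for k in(0,180)]
        ps=min(c)[1]; Rt=R.from_euler('z',ps,degrees=True)*R.from_euler('x',180,degrees=True)
        sh=R0.inv().apply(np.array([X,Y,Z])-p0)/1000; rv=(R0.inv()*Rt).as_rotvec(degrees=True)
        print([round(float(v),4) for v in sh]+[round(float(v),1) for v in rv],"dist",round(np.linalg.norm(sh)*1000),"q6",round(min(c)[0],2))
def rects(W,box,zlo,zhi,name="",nmin=30):
    m=(W[...,0]>box[0])&(W[...,0]<box[1])&(W[...,1]>box[2])&(W[...,1]<box[3])&(W[...,2]>zlo)&(W[...,2]<zhi)
    n,l,st,c=cv2.connectedComponentsWithStats(m.astype(np.uint8))
    for i in range(1,n):
        if st[i,4]<nmin: continue
        p=W[l==i]; lo=p[:,:2].astype(np.float32); (c_,s,a)=cv2.minAreaRect(lo)
        print(name,"n",st[i,4],"c",np.round(c_,1),"z",round(float(np.median(p[:,2])),1),"size",np.round(s,1),"ang",round(a,1))
E
python3 - <<'E'
from h import *
plan([(500,-230,250,5.6),(548,43,250,11.4)])
f=dict(np.load("top0.npz"));K=f["camera_matrix"];Rm=cv2.Rodrigues(f["rvec"])[0];t=f["tvec"].ravel();C=-Rm.T@t
P=[]
for u,v in [(187,125),(115,252),(260,243)]:
    r=Rm.T@np.array([(u/5+125-K[0,2])/K[0,0],(v/5+195-K[1,2])/K[1,1],1]); P.append((C+r*(8-C[2])/r[2])[:2])
P=np.array(P);c=P.mean(0);print(P,c,np.hypot(*(P-c).T),np.degrees(np.arctan2(*(P-c)[:,::-1].T)))
f=dict(np.load("wrist0.npz"));print(-cv2.Rodrigues(f["rvec"])[0].T@f["tvec"].ravel())
E
```

```text
now [ 152.1 -554.1  247.6] psi 15.3 q6 1.43 w 85.4 F [-0.1 -0.2  0.1] t 0.15
[0.4213, -0.2205, -0.002, 0.0, -0.1, -170.3] dist 475 q6 0.68
[0.5398, -0.4711, -0.0016, 0.0, -0.1, -176.1] dist 716 q6 0.27
[[571.25189257 319.93840053]
 [505.70693257 353.17561738]
 [510.24537129 279.58994839]] [529.06806548 317.56798877] [42.25037421 42.5869199  42.38661778] [   3.21620679  123.26771918 -116.36395681]
[ 227.19882626 -533.73751814  373.18573618]
```

>>> {"name": "carry_out", "arguments": {"moves": [[0.03, -0.015, 0, 0, 0, -8.5, -0.1], [0.07, -0.035, 0, 0, 0, -17, -0.1], [0.11, -0.055, 0, 0, 0, -25.5, -0.1], [0.15, -0.075, 0, 0, 0, -34, -0.1], [0.19, -0.095, 0, 0, 0, -42.5, -0.1], [0.23, -0.115, 0, 0, 0, -51, -0.1], [0.27, -0.135, 0, 0, 0, -59.5, -0.1], [0.31, -0.155, 0, 0, 0, -68, -0.1], [0.35, -0.175, 0, 0, 0, -76.5, -0.1], [0.38, -0.19, 0, 0, 0, -85, -0.1], [0.41, -0.21, 0, 0, 0, -93.5, -0.1], [0.42, -0.22, 0, 0, 0, -102, -0.1]]}}

```text
time_s: 1.35
ee_pos: [500.7, -228.8, 247.8]
tool_rot: [-0.0, 0.516, 0.857, 0.0]
ft_force: [0.2, -0.5, -0.0]
gripper_width: 47.1
gripper_force: 0.0
```

>>> {"name": "carry_out", "arguments": {"moves": [[0, 0, 0, 0, 0, -8.5, -0.1], [0, 0, 0, 0, 0, -17, -0.1], [0, 0, 0, 0, 0, -25.5, -0.1], [0, 0, 0, 0, 0, -34, -0.1], [0, 0, 0, 0, 0, -42.5, -0.1], [0, 0, 0, 0, 0, -51, -0.1], [0, 0, 0, 0, 0, -59.5, -0.1], [0, 0, 0, 0, 0, -68, -0.1], [0, 0, 0, 0, 0, -68, -0.1], [0, 0, 0, 0, 0, -68, -0.1]]}}

```text
time_s: 2.35
ee_pos: [498.8, -231.2, 248.1]
tool_rot: [-0.0, -0.045, 0.999, 0.0]
ft_force: [-0.1, -0.6, -0.6]
gripper_width: 46.9
gripper_force: 0.0
```

Run:
```python
from h import *
f=env.grab_frame("wrist"); np.savez("wrist1.npz",**f); cv2.imwrite("pics/w1.png",f["pixels"])
W=wcloud(f)
plan([(548,43,250,11.4)])
print("bench",np.nanmedian(W[...,2]))
rects(W,(420,700,-215,-125),9,17,"long")
rects(W,(420,700,-215,-125),20,40,"longcap")
rects(W,(410,530,-320,-225),26,40,"stack")
rects(W,(380,640,-440,-340),9,17,"trays")
rects(W,(380,640,-440,-340),20,40,"traycap")
```

```text
now [ 498.9 -231.2  248.1] psi -174.8 q6 -0.67 w 46.9 F [ 0.1 -0.1 -0.4] t 2.4
[-0.0736, 0.2687, -0.0019, 0.0, -0.0, -6.2] dist 279 q6 0.27
bench 0.5035101916131399
long n 1853 c [ 553.3 -167.5] z 13.8 size [242.6  39.4] ang 5.3
longcap n 199 c [ 584.5 -163.3] z 27.9 size [20.2 20.3] ang 88.3
stack n 815 c [ 465.  -265.6] z 32.0 size [38.9 72.4] ang 83.0
trays n 735 c [ 435.6 -383. ] z 13.8 size [39.9 72.8] ang 89.7
trays n 38 c [ 453.4 -371.9] z 12.3 size [20.5  5.8] ang 13.8
trays n 616 c [ 567.4 -391.9] z 13.5 size [73.3 39. ] ang 11.0
traycap n 296 c [ 453.9 -381.5] z 28.0 size [20.2 20.9] ang 85.4
traycap n 245 c [ 584.7 -390.6] z 27.8 size [20.1 20.2] ang 12.8
```

View pics/w1.png

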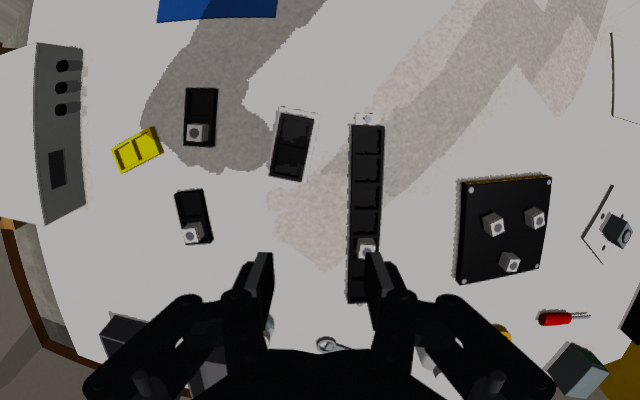

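The wrist view shows the long tray at (366,213), with pocket +34 occupied at (366,246). The stack is at (293,143), and the loose trays are at (200,116) and (193,217). All the measured sizes match the spec. Now moving over the panel.

>>> {"name": "carry_out", "arguments": {"moves": [[-0.012, 0.045, 0, 0, 0, -3, -0.1], [-0.024, 0.09, 0, 0, 0, -6.2, -0.1], [-0.037, 0.135, 0, 0, 0, -6.2, -0.1], [-0.049, 0.18, 0, 0, 0, -6.2, -0.1], [-0.061, 0.225, 0, 0, 0, -6.2, -0.1], [-0.074, 0.269, 0, 0, 0, -6.2, -0.1], [-0.074, 0.269, 0, 0, 0, -6.2, -0.1], [-0.074, 0.269, 0, 0, 0, -6.2, -0.1]]}}

```text
time_s: 3.2
ee_pos: [547.5, 44.6, 248.1]
tool_rot: [-0.0, -0.101, 0.995, -0.0]
ft_force: [-0.5, -0.0, 0.1]
gripper_width: 47.0
gripper_force: 0.0
```

Run:
```python
from h import *
f=env.grab_frame("wrist"); np.savez("wrist2.npz",**f); cv2.imwrite("pics/w2.png",f["pixels"])
W=wcloud(f)
rects(W,(440,650,-60,140),42,52,"caps")
rects(W,(440,650,-60,140),19,26,"panel",500)
rects(W,(440,630,240,400),46,54,"housing")
rects(W,(440,630,240,400),4,12,"flange")
rects(W,(420,700,-215,-125),9,17,"long")
plan([(588,51,60,0),(588,51,35,0)])
```

```text
caps n 339 c [532.6   3.5] z 46.2 size [20.6 20.8] ang 30.2
caps n 336 c [518.8  74.5] z 46.2 size [20.5 20.5] ang 27.6
caps n 308 c [587.3  51.5] z 46.0 size [21.  20.3] ang 89.9
panel n 14394 c [546.3  43.1] z 22.0 size [151.3 151.3] ang 11.6
housing n 493 c [528.9 316.4] z 51.8 size [41.9 40.8] ang 61.0
flange n 3721 c [529.1 317.1] z 8.1 size [118.9 117.2] ang 63.1
long n 2090 c [ 552.7 -167.5] z 13.6 size [243.1  40.6] ang 5.4
now [547.5  43.5 248.1] psi -168.5 q6 -0.27 w 47.1 F [-0.2 -0.4 -0.7] t 3.25
[-0.0413, -0.0006, 0.1881, -0.0, -0.0, 11.5] dist 193 q6 0.05
[-0.0413, -0.0006, 0.2131, -0.0, -0.0, 11.5] dist 217 q6 0.05
```

View pics/w2.png

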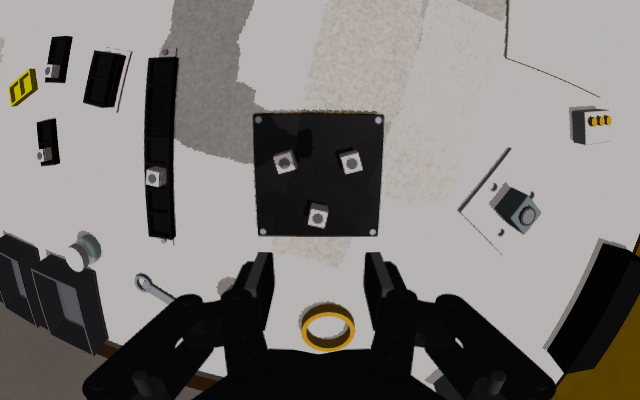

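The panel is centred at (319,175) with caps at (285,161), (350,162) and (317,215). The sensor housing is at (517,208), and the holes are at (494,187), (501,232) and (532,194). Picking the cap at stud0.

>>> {"name": "carry_out", "arguments": {"moves": [[-0.015, 0, 0.045, 0, 0, 5, -0.1], [-0.03, -0.0005, 0.09, 0, 0, 11.5, -0.1], [-0.041, -0.0005, 0.135, 0, 0, 11.5, -0.1], [-0.041, -0.0005, 0.165, 0, 0, 11.5, -0.1], [-0.041, -0.0005, 0.185, 0, 0, 11.5, -0.1], [-0.041, -0.0005, 0.198, 0, 0, 11.5, -0.1], [-0.041, -0.0005, 0.198, 0, 0, 11.5, -0.1], [-0.041, -0.0005, 0.198, 0, 0, 11.5, 1], [-0.041, -0.0005, 0.198, 0, 0, 11.5, 1], [-0.041, -0.0005, 0.198, 0, 0, 11.5, 1], [-0.041, -0.0005, 0.198, 0, 0, 11.5, 1]]}}

```text
time_s: 4.35
ee_pos: [589.3, 50.9, 52.2]
tool_rot: [0.002, -0.0, 1.0, -0.0]
ft_force: [-0.3, -0.9, 7.1]
gripper_width: 18.1
gripper_force: 60.5
```

Run:
```python
from h import *
plan([(587,51,110,5.3),(621,-161,110,5.3),(621,-161,33,5.3),(532.6,3.5,110,30)])
```

```text
now [589.3  50.9  52.2] psi -180.0 q6 -0.05 w 18.1 F [-0.3 -0.9  7.1] t 4.35
[0.0021, 0.0, -0.0578, -0.1, 0.2, -5.3] dist 58 q6 0.14
[-0.0318, -0.212, -0.0575, -0.1, 0.2, -5.3] dist 222 q6 0.47
[-0.0315, -0.2119, 0.0195, -0.1, 0.2, -5.3] dist 215 q6 0.47
[0.0565, -0.0474, -0.058, -0.1, 0.2, -30.0] dist 94 q6 0.67
```

>>> {"name": "carry_out", "arguments": {"moves": [[0, 0, -0.025, 0, 0, 0, 1], [0, 0, -0.05, 0, 0, 0, 1], [-0.003, -0.02, -0.07, 0, 0, -5.3, 1], [-0.009, -0.06, -0.07, 0, 0, -5.3, 1], [-0.016, -0.105, -0.07, 0, 0, -5.3, 1], [-0.023, -0.15, -0.07, 0, 0, -5.3, 1], [-0.029, -0.19, -0.07, 0, 0, -5.3, 1], [-0.0315, -0.212, -0.06, 0, 0, -5.3, 1], [-0.0315, -0.212, -0.06, 0, 0, -5.3, 1], [-0.0315, -0.212, -0.06, 0, 0, -5.3, 1]]}}

```text
time_s: 5.35
ee_pos: [619.1, -160.8, 110.0]
tool_rot: [-0.0, -0.046, 0.999, 0.0]
ft_force: [0.4, -0.6, -0.6]
gripper_width: 18.3
gripper_force: 59.7
```

Run:
```python
from h import *
f=env.grab_frame("wrist"); np.savez("wrist3.npz",**f); cv2.imwrite("pics/w3.png",f["pixels"])
W=wcloud(f)
rects(W,(420,700,-215,-125),9,17,"long")
plan([(621,-161,35,5.3),(532.6,3.5,110,30),(532.6,3.5,50,30)])
```

```text
long n 4399 c [ 552.4 -167.7] z 13.9 size [190.4  38.9] ang 5.5
long n 48 c [ 575.2 -163.2] z 13.2 size [19.2  1. ] ang 88.9
now [ 619.2 -160.1  110.4] psi -174.6 q6 -0.47 w 17.9 F [-0.5  0.1  0.1] t 5.4
[-0.0017, -0.0011, 0.0754, 0.0, -0.0, 0.1] dist 75 q6 0.47
[0.071, 0.171, 0.0005, 0.0, -0.0, -24.6] dist 185 q6 0.67
[0.0709, 0.1709, 0.0605, 0.0, -0.0, -24.6] dist 195 q6 0.67
```

View pics/w3.png

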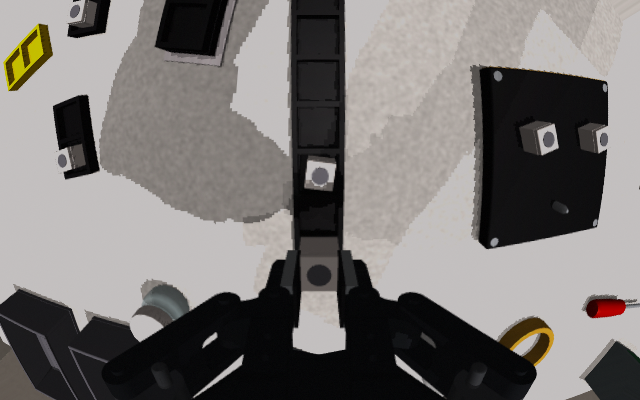

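The cap is held at (319,275) over the tray, just past the occupied pocket at (320,175). Lowering and releasing it, then on to the next cap.

>>> {"name": "carry_out", "arguments": {"moves": [[-0.0015, -0.001, 0.04, 0, 0, 0, 1], [-0.0015, -0.001, 0.065, 0, 0, 0, 1], [-0.0015, -0.001, 0.0755, 0, 0, 0, 1], [-0.0015, -0.001, 0.0755, 0, 0, 0, 1], [-0.0015, -0.001, 0.0755, 0, 0, 0, 0.1], [-0.0015, -0.001, 0.0755, 0, 0, 0, 0.1], [-0.0015, -0.001, 0.0755, 0, 0, 0, 0.1], [0, 0, 0.04, 0, 0, 0, 0], [0, 0, 0, 0, 0, 0, -0.1], [0.015, 0.04, 0, 0, 0, -6, -0.1], [0.032, 0.085, 0, 0, 0, -12, -0.1], [0.05, 0.13, 0, 0, 0, -18, -0.1]]}}

```text
time_s: 6.6
ee_pos: [557.4, -35.2, 111.0]
tool_rot: [0.001, -0.204, 0.979, -0.0]
ft_force: [0.7, 1.2, -0.2]
gripper_width: 47.4
gripper_force: 0.0
```

Run:
```python
from h import *
f=env.grab_frame("wrist"); W=wcloud(f)
rects(W,(420,700,-215,-125),19,40,"longcaps")
rects(W,(440,650,-60,140),42,52,"caps")
plan([(532.6,3.5,110,30),(532.6,3.5,50,30)])
```

```text
longcaps n 693 c [ 584.6 -163. ] z 27.8 size [20.7 20.9] ang 89.4
longcaps n 634 c [ 619.9 -160.1] z 27.6 size [21.8 21.5] ang 6.2
caps n 840 c [532.7   2.9] z 46.0 size [20.6 20.1] ang 26.1
caps n 627 c [518.6  73.8] z 46.1 size [20.8 21.1] ang 25.2
now [551.7 -28.6 110.1] psi -155.9 q6 -0.62 w 46.7 F [-6.3  4.8 -0.9] t 6.65
[0.0044, 0.0371, 0.0003, 0.4, -0.2, -5.9] dist 37 q6 0.67
[0.0042, 0.0367, 0.0603, 0.4, -0.2, -5.9] dist 71 q6 0.67
```

>>> {"name": "carry_out", "arguments": {"moves": [[0.005, 0.04, 0, 0, 0, -3, -0.1], [0.005, 0.041, 0.02, 0, 0, -3, -0.1], [0.005, 0.041, 0.03, 0, 0, -3, -0.1], [0.005, 0.041, 0.03, 0, 0, -3, -0.1]]}}

```text
time_s: 7.05
ee_pos: [536.0, -0.4, 79.0]
tool_rot: [-0.001, -0.228, 0.974, 0.0]
ft_force: [-0.3, -0.4, -0.7]
gripper_width: 47.0
gripper_force: 0.0
```

Run:
```python
from h import *
plan([(532.6,3.1,50,28)])
```

```text
now [ 5.36e+02 -4.00e-01  7.90e+01] psi -153.7 q6 -0.61 w 47.0 F [-0.3 -0.4 -0.7] t 7.05
[0.0014, 0.0046, 0.029, 0.1, -0.1, -1.7] dist 29 q6 0.63
```

>>> {"name": "carry_out", "arguments": {"moves": [[0.0015, 0.0045, 0.015, 0, 0, -1.7, -0.1], [0.0015, 0.0045, 0.0285, 0, 0, -1.7, -0.1], [0.0015, 0.0045, 0.0285, 0, 0, -1.7, 1], [0.0015, 0.0045, 0.0285, 0, 0, -1.7, 1], [0.0015, 0.0045, 0.0285, 0, 0, -1.7, 1], [0.0015, 0.0045, 0.0285, 0, 0, -1.7, 1], [0.0015, 0.0045, 0.01, 0, 0, -1.7, 1], [0.0015, 0.0045, -0.015, 0, 0, -1.7, 1], [0.0015, 0.0045, -0.031, 0, 0, 8, 1], [0.0015, 0.0045, -0.031, 0, 0, 17, 1], [0.0015, 0.0045, -0.031, 0, 0, 21, 1], [0.0015, 0.0045, -0.031, 0, 0, 21, 1]]}}

```text
time_s: 8.25
ee_pos: [533.9, 2.9, 112.0]
tool_rot: [0.001, -0.046, 0.999, -0.0]
ft_force: [-0.6, 0.4, -0.6]
gripper_width: 17.9
gripper_force: 60.2
```

Run:
```python
from h import *
plan([(553.3,-167.5,110,5.3)])
```

```text
now [533.9   2.9 112. ] psi -174.7 q6 -0.24 w 17.9 F [-0.6  0.4 -0.6] t 8.25
[-0.0035, -0.1715, 0.0021, -0.0, 0.1, 0.0] dist 172 q6 0.53
```

>>> {"name": "carry_out", "arguments": {"moves": [[-0.0008, -0.045, 0, 0, 0, 0, 1], [-0.0017, -0.09, 0, 0, 0, 0, 1], [-0.0025, -0.135, 0, 0, 0, 0, 1], [-0.0035, -0.165, 0, 0, 0, 0, 1], [-0.0035, -0.1715, 0.02, 0, 0, 0, 1], [-0.0035, -0.1715, 0.04, 0, 0, 0, 1], [-0.0035, -0.1715, 0.06, 0, 0, 0, 1], [-0.0035, -0.1715, 0.0765, 0, 0, 0, 1], [-0.0035, -0.1715, 0.0765, 0, 0, 0, 1], [-0.0035, -0.1715, 0.0765, 0, 0, 0, 0.1], [-0.0035, -0.1715, 0.0765, 0, 0, 0, 0.1], [-0.0035, -0.1715, 0.0765, 0, 0, 0, 0.1]]}}

```text
time_s: 9.45
ee_pos: [553.1, -167.5, 35.2]
tool_rot: [0.0, -0.047, 0.999, -0.0]
ft_force: [-0.5, 0.3, 0.1]
gripper_width: 38.3
gripper_force: 0.0
```

Run:
```python
from h import *
plan([(553,-167,110,5.3),(518.6,74,110,27),(518.6,74,50,27)])
```

```text
now [ 553.1 -167.5   35.2] psi -174.6 q6 -0.53 w 38.3 F [-0.5  0.3  0.1] t 9.45
[0.0, 0.0005, -0.0748, -0.0, 0.0, 0.1] dist 75 q6 0.53
[0.0117, 0.2436, -0.0749, -0.0, 0.0, -21.6] dist 255 q6 0.48
[0.0117, 0.2436, -0.0149, -0.0, 0.0, -21.6] dist 244 q6 0.48
```

>>> {"name": "carry_out", "arguments": {"moves": [[0, 0, -0.035, 0, 0, 0, 0], [0, 0, -0.075, 0, 0, 0, -0.1], [0.002, 0.045, -0.075, 0, 0, -5, -0.1], [0.004, 0.09, -0.075, 0, 0, -10, -0.1], [0.006, 0.135, -0.075, 0, 0, -16, -0.1], [0.009, 0.18, -0.075, 0, 0, -21.6, -0.1], [0.011, 0.22, -0.075, 0, 0, -21.6, -0.1], [0.0117, 0.2436, -0.06, 0, 0, -21.6, -0.1], [0.0117, 0.2436, -0.045, 0, 0, -21.6, -0.1], [0.0117, 0.2436, -0.045, 0, 0, -21.6, -0.1]]}}

```text
time_s: 10.45
ee_pos: [517.0, 75.0, 78.5]
tool_rot: [-0.001, -0.234, 0.972, 0.0]
ft_force: [-0.2, -0.3, -0.5]
gripper_width: 47.0
gripper_force: 0.0
```

Run:
```python
from h import *
plan([(518.6,74,50,27)])
```

```text
now [517.   75.   78.5] psi -152.9 q6 -0.48 w 47.0 F [-0.2 -0.3 -0.5] t 10.45
[-0.001, -0.0017, 0.0285, 0.1, -0.1, 0.1] dist 29 q6 0.48
```

>>> {"name": "carry_out", "arguments": {"moves": [[-0.001, -0.0015, 0.015, 0, 0, 0, -0.1], [-0.001, -0.0015, 0.0285, 0, 0, 0, -0.1], [-0.001, -0.0015, 0.0285, 0, 0, 0, 1], [-0.001, -0.0015, 0.0285, 0, 0, 0, 1], [-0.001, -0.0015, 0.0285, 0, 0, 0, 1], [-0.001, -0.0015, 0.0285, 0, 0, 0, 1], [-0.001, -0.0015, 0.01, 0, 0, 0, 1], [-0.001, -0.0015, -0.015, 0, 0, 0, 1], [-0.001, -0.0015, -0.031, 0, 0, 8, 1], [-0.001, -0.0015, -0.031, 0, 0, 16, 1], [-0.001, -0.0015, -0.031, 0, 0, 21.7, 1], [-0.001, -0.0015, -0.031, 0, 0, 21.7, 1]]}}

```text
time_s: 11.65
ee_pos: [520.9, 72.9, 111.6]
tool_rot: [0.001, -0.046, 0.999, -0.0]
ft_force: [0.3, -0.3, -0.0]
gripper_width: 18.4
gripper_force: 59.9
```

Run:
```python
from h import *
plan([(519.4,-170.6,35,5.3)])
```

```text
now [520.9  72.9 111.6] psi -174.8 q6 -0.1 w 18.4 F [ 0.3 -0.3 -0. ] t 11.65
[0.0238, -0.2422, 0.0768, -0.0, 0.1, -0.1] dist 255 q6 0.56
```

>>> {"name": "carry_out", "arguments": {"moves": [[0.0045, -0.046, 0, 0, 0, 0, 1], [0.009, -0.092, 0, 0, 0, 0, 1], [0.0135, -0.138, 0, 0, 0, 0, 1], [0.018, -0.184, 0, 0, 0, 0, 1], [0.0225, -0.23, 0, 0, 0, 0, 1], [0.0238, -0.242, 0.015, 0, 0, 0, 1], [0.0238, -0.242, 0.035, 0, 0, 0, 1], [0.0238, -0.242, 0.055, 0, 0, 0, 1], [0.0238, -0.242, 0.077, 0, 0, 0, 1], [0.0238, -0.242, 0.077, 0, 0, 0, 1], [0.0238, -0.242, 0.077, 0, 0, 0, 0.1], [0.0238, -0.242, 0.077, 0, 0, 0, 0.1]]}}

```text
time_s: 12.85
ee_pos: [518.8, -170.2, 34.1]
tool_rot: [0.0, -0.046, 0.999, -0.0]
ft_force: [-0.4, 0.1, -1.1]
gripper_width: 38.4
gripper_force: 0.0
```

Run:
```python
from h import *
plan([(519,-170,110,5.3),(500,300,250,-25+90),(500,300,250,-25)])
```

```text
now [ 518.8 -170.2   34.1] psi -174.7 q6 -0.56 w 38.4 F [-0.4  0.1 -1.1] t 12.85
[-0.0003, 0.0002, -0.0759, -0.0, 0.0, 0.0] dist 76 q6 0.56
[-0.0249, 0.4698, -0.2161, -0.0, 0.0, -59.7] dist 518 q6 0.73
[-0.0249, 0.4698, -0.2161, -0.0, 0.0, 30.3] dist 518 q6 0.84
```

>>> {"name": "carry_out", "arguments": {"moves": [[0, 0, -0.045, 0, 0, 0, 0], [0, 0.01, -0.09, 0, 0, 0, -0.1], [-0.0025, 0.05, -0.12, 0, 0, 4, -0.3], [-0.005, 0.095, -0.14, 0, 0, 8, -0.5], [-0.0075, 0.14, -0.16, 0, 0, 12, -0.5], [-0.01, 0.185, -0.18, 0, 0, 16, -0.5], [-0.0125, 0.23, -0.195, 0, 0, 20, -0.5], [-0.015, 0.275, -0.205, 0, 0, 24, -0.5], [-0.0175, 0.32, -0.215, 0, 0, 28, -0.5], [-0.02, 0.365, -0.215, 0, 0, 30, -0.5], [-0.0225, 0.41, -0.215, 0, 0, 30, -0.5], [-0.025, 0.45, -0.215, 0, 0, 30, -0.5]]}}

```text
time_s: 14.05
ee_pos: [501.9, 282.7, 249.7]
tool_rot: [0.001, 0.213, 0.977, 0.0]
ft_force: [0.5, 0.3, -0.2]
gripper_width: 63.8
gripper_force: 0.0
```

>>> {"name": "carry_out", "arguments": {"moves": [[0, 0.02, 0, 0, 0, 0, -0.5], [0, 0.02, 0, 0, 0, 0, -0.5], [0, 0.02, 0, 0, 0, 0, -0.5]]}}

```text
time_s: 14.35
ee_pos: [510.4, 298.5, 248.8]
tool_rot: [0.0, 0.214, 0.977, -0.0]
ft_force: [-0.3, 0.0, 0.7]
gripper_width: 63.9
gripper_force: 0.0
```

Run:
```python
from h import *
f=env.grab_frame("wrist"); np.savez("wrist4.npz",**f); cv2.imwrite("pics/w4.png",f["pixels"])
W=wcloud(f)
rects(W,(420,700,-215,-125),20,40,"longcaps")
rects(W,(440,650,-60,140),19,26,"panel",500)
rects(W,(420,650,220,420),46,54,"housing")
rects(W,(420,650,220,420),54.5,60,"lens")
rects(W,(420,650,220,420),4,12,"flange")
plan([(529,317,110,-25)])
```

```text
longcaps n 102 c [ 517.6 -169.9] z 27.5 size [20.4 23.8] ang 3.3
longcaps n 102 c [ 552.1 -166.7] z 27.4 size [20.6 21.8] ang 2.7
longcaps n 102 c [ 584.9 -161.8] z 27.4 size [21.7 21.3] ang 88.9
longcaps n 59 c [ 615.9 -159.4] z 27.3 size [13.  20.5] ang 5.4
panel n 6122 c [537.6  41.5] z 21.9 size [133.7 152.9] ang 11.2
housing n 850 c [528.8 317.2] z 51.9 size [39.7 40. ] ang 63.7
lens n 435 c [528.4 316.7] z 56.3 size [24.7 25.6] ang 67.1
flange n 6939 c [528.8 317.5] z 8.0 size [116.1 116.6] ang 63.5
now [510.4 297.9 248.9] psi 155.3 q6 0.82 w 64.0 F [ 0.6 -0.6  0.3] t 14.4
[-0.0089, 0.0252, 0.1389, -0.0, 0.0, 0.3] dist 141 q6 0.85
```

View pics/w4.png

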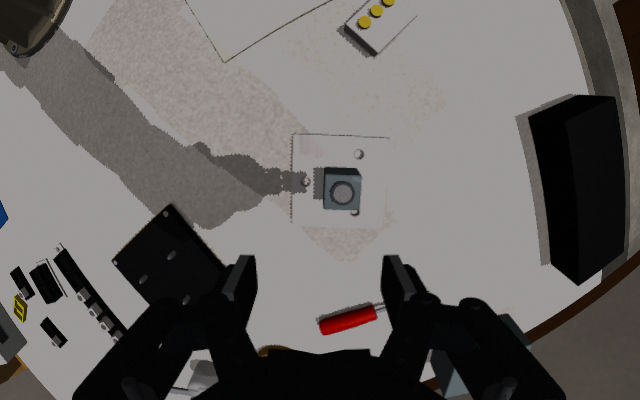

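The sensor's flange is centred near (340,182). Its holes are visible at (359,154), (305,182) and (355,211). The centre is (528.8,317.3) and the hole phase is about 3.5°.

Run:
```python
from h import *
plan([(528.8,317.3,40,-26.5)])
```

```text
now [510.4 297.9 248.9] psi 155.3 q6 0.82 w 64.0 F [ 0.6 -0.6  0.3] t 14.4
[-0.0086, 0.0255, 0.2089, -0.0, 0.0, 1.8] dist 211 q6 0.87
```

>>> {"name": "carry_out", "arguments": {"moves": [[-0.004, 0.012, 0.04, 0, 0, 1.8, -0.5], [-0.0086, 0.0255, 0.08, 0, 0, 1.8, -0.5], [-0.0086, 0.0255, 0.12, 0, 0, 1.8, -0.5], [-0.0086, 0.0255, 0.13, 0, 0, 1.8, -0.5], [-0.0086, 0.0255, 0.13, 0, 0, 1.8, -0.5]]}}

```text
time_s: 14.9
ee_pos: [527.9, 316.3, 117.5]
tool_rot: [-0.002, 0.23, 0.973, -0.001]
ft_force: [0.3, -0.3, 1.0]
gripper_width: 63.8
gripper_force: 0.0
```

Run:
```python
from h import *
f=env.grab_frame("wrist"); W=wcloud(f)
rects(W,(420,650,220,420),46,54,"housing")
rects(W,(420,650,220,420),4,12,"flange")
plan([(528.8,317.3,40,-26.5)])
```

```text
housing n 2163 c [528.9 317.5] z 51.9 size [40.4 40.8] ang 62.2
flange n 14768 c [529.4 317.4] z 8.0 size [116.7 117.4] ang 63.3
now [529.3 317.1 119.5] psi 153.4 q6 0.87 w 64.0 F [-0.1  0.2  0.7] t 14.95
[0.0005, -0.0, 0.0795, -0.0, -0.0, -0.1] dist 80 q6 0.87
```

>>> {"name": "carry_out", "arguments": {"moves": [[0, 0, 0.03, 0, 0, 0, -0.5], [0, 0, 0.06, 0, 0, 0, -0.5], [0, 0, 0.079, 0, 0, 0, -0.5], [0, 0, 0.079, 0, 0, 0, -0.5], [0, 0, 0.079, 0, 0, 0, 1], [0, 0, 0.079, 0, 0, 0, 1], [0, 0, 0.079, 0, 0, 0, 1], [0, 0, 0.079, 0, 0, 0, 1], [0, 0, 0.06, 0, 0, 0, 1], [0, 0, 0.03, 0, 0, 0, 1], [0, 0, 0, 0, 0, 0, 1], [0, 0, 0, 0, 0, 0, 1]]}}

```text
time_s: 16.15
ee_pos: [532.2, 319.6, 124.3]
tool_rot: [0.004, 0.23, 0.973, 0.003]
ft_force: [2.0, 0.2, -4.0]
gripper_width: 39.1
gripper_force: 62.9
```

Run:
```python
from h import *
plan([(546.3,43.1,140,-26.5+8.1)])
```

```text
now [532.2 319.6 124.3] psi 153.5 q6 0.87 w 39.1 F [ 2.   0.2 -4. ] t 16.15
[-0.1362, -0.2409, -0.0167, 0.4, 0.4, -8.1] dist 277 q6 0.25
```

>>> {"name": "carry_out", "arguments": {"moves": [[-0.022, -0.04, -0.01, 0, 0, -4, 1], [-0.044, -0.08, -0.02, 0, 0, -8.1, 1], [-0.066, -0.12, -0.02, 0, 0, -8.1, 1], [-0.089, -0.16, -0.02, 0, 0, -8.1, 1], [-0.111, -0.2, -0.02, 0, 0, -8.1, 1], [-0.128, -0.228, -0.02, 0, 0, -8.1, 1], [-0.136, -0.241, -0.02, 0, 0, -8.1, 1], [-0.136, -0.241, -0.02, 0, 0, -8.1, 1], [-0.136, -0.241, -0.02, 0, 0, -8.1, 1]]}}

```text
time_s: 17.05
ee_pos: [542.8, 42.1, 138.3]
tool_rot: [-0.0, 0.161, 0.987, 0.0]
ft_force: [-0.1, 0.2, -3.8]
gripper_width: 39.0
gripper_force: 63.1
```

Run:
```python
from h import *
f=env.grab_frame("wrist"); np.savez("wrist5.npz",**f); cv2.imwrite("pics/w5.png",f["pixels"])
W=wcloud(f); s=env.get_state(); z=s["ee_pos"][2]-40
rects(W,(440,650,-80,160),z-5+8,z+5+8,"flange@%.0f"%z,200)
rects(W,(440,650,-60,140),19,26,"panel",200)
rects(W,(440,650,-60,140),30,42,"studs",5)
plan([(546.3,43.1,80,-18.4)])
```

```text
flange@98 n 20265 c [531.3  45.6] z 103.5 size [117.1  95.2] ang 71.4
flange@98 n 219 c [592.2  25.4] z 103.1 size [57.9  9.3] ang 71.2
panel n 4377 c [473.3  66.6] z 22.0 size [110.3  46.8] ang 72.6
panel n 201 c [497.6 -38.3] z 22.1 size [23.9 11.2] ang 0.3
panel n 226 c [534.8  76.8] z 22.1 size [14.  13.2] ang 72.3
panel n 350 c [593.3 125. ] z 22.1 size [15.7 35.8] ang 71.1
now [542.7  42.7 138.3] psi 161.6 q6 0.25 w 38.9 F [-0.7 -0.3 -2.9] t 17.1
[-0.0033, 0.0015, 0.0583, 0.0, -0.1, -0.0] dist 58 q6 0.25
```

View pics/w5.png

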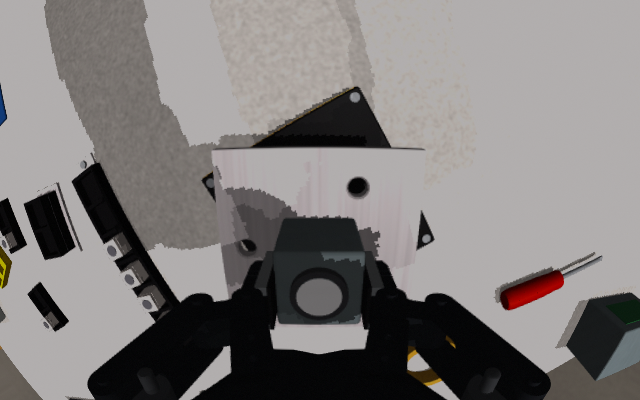

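The sensor is held, with the flange level over the panel. Two holes show, at (358,187) and (247,246). I'll measure its centre against the gripper.

Run:
```python
from h import *
f=dict(np.load("wrist5.npz")); W=wcloud(f)
for a,b in((144,148.5),(149.5,155)): rects(W,(500,600,0,90),a,b,"z%d"%a,60)
p=W[(abs(W[...,2]-103.5)<4)&(W[...,0]>440)&(W[...,0]<650)&(abs(W[...,1]-43)<90)][:,:2]-[542.7,42.7]
a=np.radians(-18.6); x=p@[np.cos(a),np.sin(a)]; y=p@[-np.sin(a),np.cos(a)]
print("x",np.percentile(x,[0.05,.3,99.7,99.95]),"y",np.percentile(y,[.05,.3,99.7,99.95]))
m=(x<-30)&(x>-50); print("front part y",np.percentile(y[m],[.3,99.7]))
# hole 1 centre: pixel (358,187) at z=103
K=f["camera_matrix"];Rm=cv2.Rodrigues(f["rvec"])[0];C=-Rm.T@f["tvec"].ravel()
v=f["pixels"].max(2)[170:205,340:377]<60
vv,uu=np.nonzero(v); print("hole px",uu.mean()+340,vv.mean()+170,len(uu))
q=np.array([(uu.mean()+340-K[0,2])/K[0,0],(vv.mean()+170-K[1,2])/K[1,1]]);th=np.hypot(*q)
r=Rm.T@np.r_[q*np.tan(th)/th,1];P=C+r*(103.5-C[2])/r[2]
d=P[:2]-[542.7,42.7];print("hole rel TCP",d,np.hypot(*d),np.degrees(np.arctan2(d[1],d[0])))
```

```text
z144 n 4244 c [541.3  42.3] z 147.2 size [52.2 41.3] ang 70.3
z144 n 65 c [526.1  15.5] z 146.6 size [5.8 1.7] ang 72.8
z144 n 61 c [545.2  73.2] z 146.4 size [5.2 1.9] ang 71.1
z149 n 2376 c [541.5  42.4] z 151.7 size [26.2 26.1] ang 47.6
z149 n 194 c [534.7  23.6] z 152.1 size [ 6.1 23.6] ang 87.2
z149 n 195 c [549.2  63.6] z 152.3 size [ 7.2 23.6] ang 71.5
z149 n 71 c [525.8  15.7] z 151.7 size [5.7 2.1] ang 72.1
x [-59.45453419 -59.27058345  56.11264476  56.74527113] y [-59.07547029 -58.68105235  56.83085247  57.28491187]
front part y [-58.51883202  56.46233014]
hole px 357.37366548042706 186.58362989323842 281
hole rel TCP [-29.72618425  31.02948988] 42.970632671182905 133.77110307544876
```

Run:
```python
from h import *
plan([(547.4,43.7,90,-18.4)])
```

```text
now [542.7  42.7 138.3] psi 161.6 q6 0.25 w 38.9 F [-0.7 -0.3 -2.9] t 17.1
[-0.0041, 0.0024, 0.0483, 0.0, -0.1, -0.0] dist 49 q6 0.25
```

>>> {"name": "carry_out", "arguments": {"moves": [[-0.004, 0.0024, 0.02, 0, 0, 0, 1], [-0.004, 0.0024, 0.04, 0, 0, 0, 1], [-0.004, 0.0024, 0.048, 0, 0, 0, 1], [-0.004, 0.0024, 0.048, 0, 0, 0, 1], [-0.004, 0.0024, 0.048, 0, 0, 0, 1]]}}

```text
time_s: 17.6
ee_pos: [547.8, 43.5, 91.2]
tool_rot: [0.0, 0.16, 0.987, -0.0]
ft_force: [0.2, 0.1, -4.0]
gripper_width: 39.2
gripper_force: 63.1
```

Run:
```python
from h import *
plan([(547.4,43.7,75,-18.4)])
```

```text
now [547.8  43.5  91.2] psi 161.6 q6 0.25 w 39.2 F [ 0.2  0.1 -4. ] t 17.6
[0.0005, 0.0001, 0.0162, 0.0, 0.0, 0.0] dist 16 q6 0.25
```

Position is good, so I'm lowering onto the stud tips and over them, slowly.

>>> {"name": "carry_out", "arguments": {"moves": [[0.0003, 0, 0.006, 0, 0, 0, 1], [0.0003, 0, 0.01, 0, 0, 0, 1], [0.0003, 0, 0.014, 0, 0, 0, 1], [0.0003, 0, 0.014, 0, 0, 0, 1]]}}

```text
time_s: 18.0
ee_pos: [546.9, 42.8, 76.2]
tool_rot: [-0.001, 0.16, 0.987, -0.0]
ft_force: [0.1, -0.2, -3.9]
gripper_width: 39.0
gripper_force: 63.1
```

>>> {"name": "carry_out", "arguments": {"moves": [[0, 0, 0.003, 0, 0, 0, 1], [0, 0, 0.006, 0, 0, 0, 1], [0, 0, 0.008, 0, 0, 0, 1], [0, 0, 0.008, 0, 0, 0, 1]]}}

```text
time_s: 18.4
ee_pos: [547.1, 42.8, 68.4]
tool_rot: [-0.0, 0.16, 0.987, -0.0]
ft_force: [-0.3, -1.0, -3.9]
gripper_width: 38.8
gripper_force: 63.1
```

>>> {"name": "carry_out", "arguments": {"moves": [[0, 0, 0.002, 0, 0, 0, 1], [0, 0, 0.004, 0, 0, 0, 1], [0, 0, 0.0045, 0, 0, 0, 1], [0, 0, 0.0045, 0, 0, 0, 1]]}}

```text
time_s: 18.8
ee_pos: [547.5, 42.8, 64.9]
tool_rot: [0.0, 0.16, 0.987, -0.0]
ft_force: [-3.3, -0.5, 3.9]
gripper_width: 38.7
gripper_force: 64.0
```

>>> {"name": "carry_out", "arguments": {"moves": [[0, 0, 0.0005, 0, 0, 0, 0.6], [0, 0, 0.0005, 0, 0, 0, 0], [0, 0, 0, 0, 0, 0, -0.4], [0, 0, 0, 0, 0, 0, -0.5], [0, 0, 0, 0, 0, 0, -0.5], [0, 0, -0.03, 0, 0, 0, -0.5], [0, 0, -0.07, 0, 0, 0, -0.5], [0, 0, -0.11, 0, 0, 0, -0.5], [0, 0, -0.15, 0, 0, 0, -0.5], [0, 0, -0.18, 0, 0, 0, -0.3], [0, 0, -0.18, 0, 0, 0, -0.1], [0, 0, -0.18, 0, 0, 0, -0.1]]}}

```text
time_s: 20.0
ee_pos: [547.8, 42.8, 244.7]
tool_rot: [0.001, 0.16, 0.987, 0.0]
ft_force: [0.1, -0.3, 0.1]
gripper_width: 46.8
gripper_force: 0.0
```

Run:
```python
from h import *
f=env.grab_frame("wrist"); W=wcloud(f); np.savez("wrist6.npz",**f); cv2.imwrite("pics/w6.png",f["pixels"])
rects(W,(440,650,-80,160),27,34,"flange",300)
rects(W,(440,650,-80,160),19,25,"panel",300)
rects(W,(440,650,-80,160),70,76,"housing",100)
rects(W,(380,640,-440,-340),9,17,"trays")
rects(W,(380,640,-440,-340),20,40,"traycap")
plan([(450,-290,250,0)])
```

```text
flange n 8062 c [545.8  42.9] z 30.0 size [117.3 116.2] ang 71.6
panel n 1810 c [472.2  70.6] z 22.1 size [99.6 42.9] ang 72.5
panel n 1457 c [517.6 -31.2] z 22.0 size [41.7 95.1] ang 72.6
panel n 1416 c [575.1 118.3] z 22.0 size [43.2 96.5] ang 71.1
panel n 1161 c [621.2  13.3] z 21.9 size [90.1 39.1] ang 71.3
housing n 1036 c [545.9  42.9] z 73.9 size [40.7 40. ] ang 71.1
trays n 361 c [ 435.9 -383. ] z 13.4 size [41.3 72.8] ang 88.0
trays n 345 c [ 567.9 -392. ] z 13.2 size [72.4 41.4] ang 10.7
traycap n 126 c [ 453.9 -381. ] z 27.6 size [21.4 19.8] ang 87.6
traycap n 111 c [ 585.8 -390.7] z 27.6 size [19.6 22.5] ang 14.9
now [547.1  42.9 243.5] psi 161.5 q6 0.25 w 46.8 F [ 0.  -0.6 -0.7] t 20.05
[-0.0133, -0.3465, -0.0064, -0.0, -0.0, -18.5] dist 347 q6 0.72
```

View pics/w6.png

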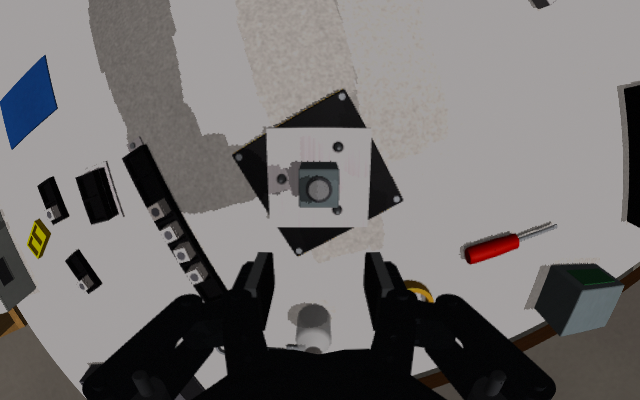

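The sensor is fully home: the flange top is at 30.0 mm and it is centred, shown at (318,178). Next are the tray caps.

Run:
```python
from h import *
plan([(454.5,-381.5,120,-2)])
```

```text
now [547.1  42.9 243.5] psi 161.5 q6 0.25 w 46.8 F [ 0.  -0.6 -0.7] t 20.05
[-0.0466, -0.4318, 0.1236, -0.0, -0.0, -16.5] dist 452 q6 0.8
```

>>> {"name": "carry_out", "arguments": {"moves": [[-0.0047, -0.043, 0, 0, 0, -2, -0.1], [-0.0093, -0.086, 0, 0, 0, -4, -0.1], [-0.014, -0.13, 0.01, 0, 0, -6, -0.1], [-0.0187, -0.173, 0.03, 0, 0, -8, -0.1], [-0.0233, -0.216, 0.05, 0, 0, -10, -0.1], [-0.028, -0.26, 0.07, 0, 0, -12, -0.1], [-0.0327, -0.303, 0.09, 0, 0, -14, -0.1], [-0.037, -0.346, 0.11, 0, 0, -16.5, -0.1], [-0.042, -0.39, 0.12, 0, 0, -16.5, -0.1], [-0.0466, -0.432, 0.1235, 0, 0, -16.5, -0.1], [-0.0466, -0.432, 0.1235, 0, 0, -16.5, -0.1], [-0.0466, -0.432, 0.1235, 0, 0, -16.5, -0.1]]}}

```text
time_s: 21.25
ee_pos: [453.3, -381.5, 118.6]
tool_rot: [-0.001, 0.018, 1.0, 0.002]
ft_force: [0.1, 0.8, -0.7]
gripper_width: 46.9
gripper_force: 0.0
```

Run:
```python
from h import *
f=env.grab_frame("wrist"); W=wcloud(f)
rects(W,(380,640,-440,-340),9,17,"trays")
rects(W,(380,640,-440,-340),20,40,"traycap")
rects(W,(410,530,-320,-225),26,40,"stack")
plan([(454.5,-381.5,32,-2)])
```

```text
trays n 1677 c [ 435.9 -383.3] z 14.0 size [38.5 72.7] ang 89.0
trays n 79 c [ 444.  -381.4] z 12.7 size [18.8  1.4] ang 86.1
trays n 1153 c [ 567.4 -392.6] z 13.6 size [74.6 39. ] ang 11.0
traycap n 727 c [ 453.5 -382.2] z 28.0 size [18.9 20.3] ang 87.7
traycap n 362 c [ 584.6 -391.1] z 27.6 size [20.7 20.6] ang 11.7
stack n 1902 c [ 464.7 -265.8] z 31.6 size [40.  72.9] ang 82.5
now [ 453.8 -380.6  119.1] psi 178.0 q6 -0.8 w 47.0 F [-0.5  1.   0.2] t 21.3
[-0.0009, -0.0011, 0.0871, 0.2, -0.1, 0.0] dist 87 q6 0.8
```

>>> {"name": "carry_out", "arguments": {"moves": [[-0.0005, -0.001, 0.04, 0, 0, 0, -0.1], [-0.0005, -0.001, 0.075, 0, 0, 0, -0.1], [-0.0005, -0.001, 0.0865, 0, 0, 0, -0.1], [-0.0005, -0.001, 0.0865, 0, 0, 0, -0.1], [-0.0005, -0.001, 0.0865, 0, 0, 0, 1], [-0.0005, -0.001, 0.0865, 0, 0, 0, 1], [-0.0005, -0.001, 0.0865, 0, 0, 0, 1], [-0.0005, -0.001, 0.0865, 0, 0, 0, 1], [0, 0, 0.05, 0, 0, 0, 1], [0, 0, 0.01, 0, 0, 0, 1], [0, 0, 0, 0, 0, 0, 1], [0, 0, 0, 0, 0, 0, 1]]}}

```text
time_s: 22.5
ee_pos: [456.1, -383.3, 123.8]
tool_rot: [0.002, 0.017, 1.0, -0.002]
ft_force: [-0.8, 0.8, 0.6]
gripper_width: 18.2
gripper_force: 58.8
```

Run:
```python
from h import *
plan([(451.9,-176.9,119,5.3),(485.8,-173.8,119,5.3)])
```

```text
now [ 456.1 -383.3  123.8] psi 178.0 q6 -0.8 w 18.2 F [-0.8  0.8  0.6] t 22.5
[0.0113, 0.2061, 0.0039, -0.3, 0.2, -7.3] dist 206 q6 0.63
[-0.0225, 0.2104, 0.004, -0.3, 0.2, -7.3] dist 212 q6 0.59
```

>>> {"name": "carry_out", "arguments": {"moves": [[0.002, 0.045, 0, 0, 0, -4, 1], [0.004, 0.09, 0, 0, 0, -7.3, 1], [0.006, 0.135, 0, 0, 0, -7.3, 1], [0.008, 0.18, 0, 0, 0, -7.3, 1], [0.0093, 0.2045, 0, 0, 0, -7.3, 1], [0.0093, 0.2045, 0.02, 0, 0, -7.3, 1], [0.0093, 0.2045, 0.045, 0, 0, -7.3, 1], [0.0093, 0.2045, 0.045, 0, 0, -7.3, 1], [0.0093, 0.2045, 0.045, 0, 0, -7.3, 1]]}}

```text
time_s: 23.4
ee_pos: [451.4, -176.4, 74.8]
tool_rot: [-0.001, -0.047, 0.999, 0.001]
ft_force: [-0.0, 0.1, 0.2]
gripper_width: 17.9
gripper_force: 58.8
```

Run:
```python
from h import *
plan([(451.9,-176.9,35,5.3)])
```

```text
now [ 451.4 -176.4   74.8] psi -174.7 q6 -0.63 w 17.9 F [-0.   0.1  0.2] t 23.4
[-0.0006, -0.0006, 0.0398, 0.1, -0.1, 0.0] dist 40 q6 0.63
```

>>> {"name": "carry_out", "arguments": {"moves": [[-0.0005, -0.0005, 0.02, 0, 0, 0, 1], [-0.0005, -0.0005, 0.0395, 0, 0, 0, 1], [-0.0005, -0.0005, 0.0395, 0, 0, 0, 1], [-0.0005, -0.0005, 0.0395, 0, 0, 0, 0.1], [-0.0005, -0.0005, 0.0395, 0, 0, 0, 0.1], [-0.0005, -0.0005, 0.0395, 0, 0, 0, 0.1], [0, 0, 0.01, 0, 0, 0, 0], [0, 0, -0.04, 0, 0, 0, -0.1], [0, 0, -0.05, 0, 0, 0, -0.1], [0, 0, -0.05, 0, 0, 0, -0.1]]}}

```text
time_s: 24.4
ee_pos: [454.4, -178.1, 128.6]
tool_rot: [0.003, -0.047, 0.999, -0.002]
ft_force: [-0.1, 0.4, -0.4]
gripper_width: 47.3
gripper_force: 0.0
```

Run:
```python
from h import *
f=env.grab_frame("wrist"); W=wcloud(f)
rects(W,(420,700,-215,-125),20,40,"longcaps")
plan([(585,-391,120,11)])
```

```text
longcaps n 699 c [ 449.4 -177.6] z 28.1 size [19.9 19.5] ang 5.5
longcaps n 524 c [ 517.3 -169.9] z 27.9 size [20.6 18.9] ang 4.9
longcaps n 462 c [ 551.9 -166.9] z 27.9 size [21.  19.1] ang 5.2
longcaps n 413 c [ 584.3 -163.3] z 27.7 size [20.6 21.8] ang 89.2
now [ 453.2 -177.4  126.7] psi -174.7 q6 -0.63 w 47.1 F [ 0.5 -1.   0.1] t 24.45
[-0.1113, -0.2249, 0.0074, -0.1, 0.1, -5.7] dist 251 q6 0.9
```

>>> {"name": "carry_out", "arguments": {"moves": [[-0.02, -0.04, 0, 0, 0, -3, -0.1], [-0.04, -0.08, 0, 0, 0, -5.7, -0.1], [-0.06, -0.12, 0, 0, 0, -5.7, -0.1], [-0.08, -0.16, 0, 0, 0, -5.7, -0.1], [-0.1, -0.2, 0, 0, 0, -5.7, -0.1], [-0.1125, -0.2245, 0.005, 0, 0, -5.7, -0.1], [-0.1125, -0.2245, 0.025, 0, 0, -5.7, -0.1], [-0.1125, -0.2245, 0.045, 0, 0, -5.7, -0.1], [-0.1125, -0.2245, 0.045, 0, 0, -5.7, -0.1], [-0.1125, -0.2245, 0.045, 0, 0, -5.7, -0.1]]}}

```text
time_s: 25.45
ee_pos: [584.3, -389.1, 78.7]
tool_rot: [-0.001, -0.096, 0.995, 0.001]
ft_force: [-0.8, 0.2, 0.7]
gripper_width: 46.6
gripper_force: 0.0
```

Run:
```python
from h import *
f=env.grab_frame("wrist"); W=wcloud(f)
rects(W,(500,640,-440,-340),9,17,"trays")
rects(W,(380,640,-440,-340),20,40,"traycap")
plan([(585,-391.2,32,11)])
```

```text
trays n 2292 c [ 568.  -392.4] z 14.0 size [73.4 38.3] ang 10.5
trays n 118 c [ 575.9 -393.3] z 12.6 size [ 1.5 19.4] ang 12.7
traycap n 1036 c [ 585.3 -391.3] z 28.0 size [20.8 20.3] ang 14.1
now [ 585.1 -389.6   80.2] psi -168.9 q6 -0.89 w 47.2 F [0.2 0.5 1.2] t 25.5
[0.0003, -0.0016, 0.0482, 0.1, -0.1, 0.1] dist 48 q6 0.9
```

>>> {"name": "carry_out", "arguments": {"moves": [[0.0003, -0.0015, 0.03, 0, 0, 0, -0.1], [0.0003, -0.0015, 0.048, 0, 0, 0, -0.1], [0.0003, -0.0015, 0.048, 0, 0, 0, -0.1], [0.0003, -0.0015, 0.048, 0, 0, 0, 1], [0.0003, -0.0015, 0.048, 0, 0, 0, 1], [0.0003, -0.0015, 0.048, 0, 0, 0, 1], [0.0003, -0.0015, 0.048, 0, 0, 0, 1], [0, 0, 0.01, 0, 0, 0, 1], [0, 0, -0.03, 0, 0, 0, 1], [0, 0, -0.04, 0, 0, 0, 1], [0, 0, -0.04, 0, 0, 0, 1], [0, 0, -0.04, 0, 0, 0, 1]]}}

```text
time_s: 26.7
ee_pos: [585.1, -389.8, 120.2]
tool_rot: [-0.0, -0.096, 0.995, 0.0]
ft_force: [0.7, 0.1, -0.6]
gripper_width: 18.0
gripper_force: 59.6
```

Run:
```python
from h import *
plan([(485.8,-173.8,119,5.3)])
```

```text
now [ 585.1 -389.8  120.2] psi -169.0 q6 -0.89 w 18.0 F [ 0.7  0.1 -0.6] t 26.7
[0.0561, 0.231, 0.0013, 0.0, -0.0, 5.7] dist 238 q6 0.59
```

>>> {"name": "carry_out", "arguments": {"moves": [[0.011, 0.045, 0, 0, 0, 2, 1], [0.022, 0.09, 0, 0, 0, 5.7, 1], [0.033, 0.135, 0, 0, 0, 5.7, 1], [0.044, 0.18, 0, 0, 0, 5.7, 1], [0.053, 0.22, 0, 0, 0, 5.7, 1], [0.056, 0.231, 0.015, 0, 0, 5.7, 1], [0.056, 0.231, 0.035, 0, 0, 5.7, 1], [0.056, 0.231, 0.045, 0, 0, 5.7, 1], [0.056, 0.231, 0.045, 0, 0, 5.7, 1], [0.056, 0.231, 0.045, 0, 0, 5.7, 1]]}}

```text
time_s: 27.7
ee_pos: [485.9, -174.2, 75.2]
tool_rot: [-0.001, -0.046, 0.999, 0.0]
ft_force: [-0.0, 0.3, 0.2]
gripper_width: 18.4
gripper_force: 59.6
```

Run:
```python
from h import *
plan([(485.8,-173.8,35,5.3)])
```

```text
now [ 485.9 -174.2   75.2] psi -174.7 q6 -0.59 w 18.4 F [-0.   0.3  0.2] t 27.7
[0.0, 0.0004, 0.0402, 0.0, -0.1, 0.0] dist 40 q6 0.59
```

>>> {"name": "carry_out", "arguments": {"moves": [[0, 0.0004, 0.02, 0, 0, 0, 1], [0, 0.0004, 0.04, 0, 0, 0, 1], [0, 0.0004, 0.04, 0, 0, 0, 1], [0, 0.0004, 0.04, 0, 0, 0, 0.1], [0, 0.0004, 0.04, 0, 0, 0, 0.1], [0, 0.0004, 0.04, 0, 0, 0, 0.1], [0, 0, 0.01, 0, 0, 0, 0], [0.003, -0.03, -0.035, 0, 0, 0, -0.3], [0.006, -0.07, -0.06, 0, 0, 0, -0.3], [0.008, -0.105, -0.08, 0, 0, 0, -0.3], [0.008, -0.105, -0.08, 0, 0, 0, -0.3], [0.008, -0.105, -0.08, 0, 0, 0, -0.3]]}}

```text
time_s: 28.9
ee_pos: [488.2, -280.3, 156.8]
tool_rot: [0.001, -0.046, 0.999, -0.001]
ft_force: [-0.8, -0.0, 0.0]
gripper_width: 55.2
gripper_force: 0.0
```

Run:
```python
from h import *
f=env.grab_frame("wrist"); W=wcloud(f); np.savez("wrist7.npz",**f); cv2.imwrite("pics/w7.png",f["pixels"])
rects(W,(420,700,-215,-125),20,40,"longcaps")
rects(W,(380,640,-450,-330),9,17,"trays",200)
rects(W,(380,640,-440,-340),20,40,"traycap?")
rects(W,(410,530,-320,-225),26,40,"stack")
plan([(435.7,-383,100,-1)])
```

```text
longcaps n 533 c [ 449.9 -178.1] z 28.0 size [20.3 20.9] ang 4.9
longcaps n 529 c [ 484.8 -174.4] z 27.8 size [21.  21.2] ang 4.3
longcaps n 460 c [ 517.5 -170.4] z 27.9 size [20.9 20.6] ang 5.1
longcaps n 417 c [ 552.2 -167.7] z 27.8 size [20.6 21.1] ang 3.1
longcaps n 73 c [ 578.8 -161.5] z 25.9 size [16.6  9.4] ang 84.6
trays n 1341 c [ 435.7 -383.2] z 13.8 size [39.6 72.5] ang 89.4
trays n 986 c [ 567.7 -392.4] z 13.5 size [72.9 39.8] ang 10.6
stack n 1554 c [ 464.7 -265.6] z 31.9 size [38.9 72.9] ang 82.8
now [ 487.6 -279.   155.7] psi -174.7 q6 -0.76 w 55.8 F [-0.4 -0.2  0.4] t 28.95
[0.0612, -0.0988, 0.0557, 0.0, -0.0, 6.3] dist 129 q6 0.84
```

View pics/w7.png

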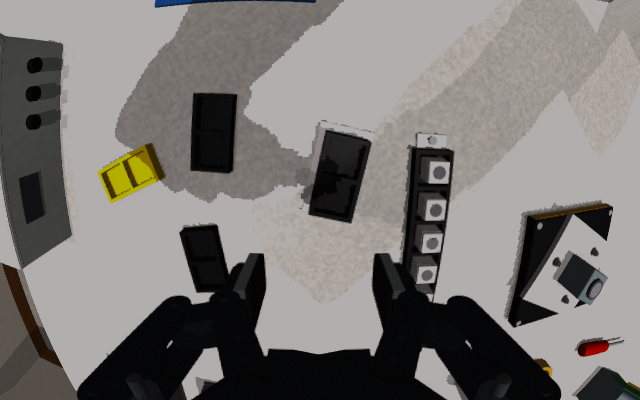

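Both short trays are empty: the near one is at (213,132) and the far one at (205,258). Six caps are in the long tray. Grasping the near tray at (435.7,-383.2).

>>> {"name": "carry_out", "arguments": {"moves": [[0.02, -0.035, 0, 0, 0, 2, -0.3], [0.04, -0.07, 0.02, 0, 0, 4, -0.3], [0.0612, -0.099, 0.055, 0, 0, 5.8, -0.3], [0.0612, -0.099, 0.085, 0, 0, 5.8, -0.3], [0.0612, -0.099, 0.095, 0, 0, 5.8, -0.3], [0.0612, -0.099, 0.095, 0, 0, 5.8, -0.3], [0.0612, -0.099, 0.095, 0, 0, 5.8, -0.3]]}}

```text
time_s: 29.65
ee_pos: [437.1, -382.6, 61.5]
tool_rot: [0.0, 0.003, 1.0, -0.0]
ft_force: [0.1, -0.2, -0.2]
gripper_width: 55.8
gripper_force: 0.0
```

Run:
```python
from h import *
f=env.grab_frame("wrist"); W=wcloud(f)
rects(W,(380,500,-450,-330),9,17,"trays",100)
plan([(436,-383,20,-0.6)])
```

```text
trays n 2872 c [ 436.1 -383.3] z 13.9 size [38.6 73.6] ang 89.2
trays n 105 c [ 462.3 -447.9] z 13.5 size [13.   4.3] ang 1.9
now [ 437.5 -383.2   62.2] psi 179.6 q6 -0.85 w 55.4 F [-0.1 -0.3 -0.6] t 29.7
[0.0016, 0.0003, 0.0422, -0.1, 0.1, 0.2] dist 42 q6 0.85
```

>>> {"name": "carry_out", "arguments": {"moves": [[0.001, 0, 0.02, 0, 0, 0, -0.3], [0.001, 0, 0.036, 0, 0, 0, -0.3], [0.001, 0, 0.042, 0, 0, 0, -0.3], [0.001, 0, 0.042, 0, 0, 0, -0.3], [0.001, 0, 0.042, 0, 0, 0, 1], [0.001, 0, 0.042, 0, 0, 0, 1], [0.001, 0, 0.042, 0, 0, 0, 1], [0.001, 0, 0.042, 0, 0, 0, 1]]}}

```text
time_s: 30.5
ee_pos: [436.2, -384.4, 20.5]
tool_rot: [0.001, 0.004, 1.0, -0.001]
ft_force: [0.3, 1.1, 7.2]
gripper_width: 36.5
gripper_force: 60.7
```

>>> {"name": "carry_out", "arguments": {"moves": [[0, 0, -0.02, 0, 0, 0, 1], [0, 0, -0.05, 0, 0, 0, 1], [0, 0, -0.08, 0, 0, 0, 1], [0, 0, -0.08, 0, 0, 0, 1], [0, 0, -0.08, 0, 0, 0, 1]]}}

```text
time_s: 31.0
ee_pos: [435.8, -384.2, 99.8]
tool_rot: [0.001, 0.004, 1.0, -0.001]
ft_force: [0.5, -0.3, -0.4]
gripper_width: 36.2
gripper_force: 60.2
```

Run:
```python
from h import *
f=env.grab_frame("wrist"); W=wcloud(f)
s=env.get_state(); z=s["ee_pos"][2]-20
rects(W,(380,520,-450,-330),z+9,z+17,"held",100)
plan([(465,-265.8,100,-7.2)])
```

```text
held n 4517 c [ 435.6 -384.4] z 93.0 size [49.6 74. ] ang 88.3
now [ 435.1 -383.5   98.6] psi 179.5 q6 -0.85 w 35.9 F [ 0.1  1.  -1.7] t 31.05
[-0.0289, 0.1179, -0.0014, -0.0, -0.0, 6.7] dist 121 q6 0.54
```

>>> {"name": "carry_out", "arguments": {"moves": [[-0.01, 0.04, 0, 0, 0, 3, 1], [-0.02, 0.08, 0, 0, 0, 6.7, 1], [-0.029, 0.118, 0, 0, 0, 6.7, 1], [-0.029, 0.118, 0.02, 0, 0, 6.7, 1], [-0.029, 0.118, 0.035, 0, 0, 6.7, 1], [-0.029, 0.118, 0.035, 0, 0, 6.7, 1], [-0.029, 0.118, 0.035, 0, 0, 6.7, 1]]}}

```text
time_s: 31.75
ee_pos: [464.4, -265.2, 62.8]
tool_rot: [-0.001, 0.062, 0.998, 0.001]
ft_force: [-0.1, 0.0, -0.9]
gripper_width: 35.9
gripper_force: 60.3
```

Run:
```python
from h import *
plan([(465,-265.8,52,-7.2)])
```

```text
now [ 464.4 -265.2   62.8] psi 172.8 q6 -0.54 w 35.9 F [-0.1  0.  -0.9] t 31.75
[-0.0007, -0.0005, 0.0108, 0.1, -0.1, 0.0] dist 11 q6 0.54
```

>>> {"name": "carry_out", "arguments": {"moves": [[-0.0005, -0.0005, 0.006, 0, 0, 0, 1], [-0.0005, -0.0005, 0.0105, 0, 0, 0, 1], [-0.0005, -0.0005, 0.011, 0, 0, 0, 1], [-0.0005, -0.0005, 0.011, 0, 0, 0, 1], [-0.0005, -0.0005, 0.011, 0, 0, 0, 0.4], [-0.0005, -0.0005, 0.011, 0, 0, 0, -0.3], [-0.0005, -0.0005, 0.011, 0, 0, 0, -0.3], [0, 0, 0, 0, 0, 0, -0.3], [0, 0, -0.05, 0, 0, 0, -0.3], [0, 0, -0.09, 0, 0, 0, -0.3], [0, 0, -0.09, 0, 0, 0, -0.3], [0, 0, -0.09, 0, 0, 0, -0.3]]}}

```text
time_s: 32.95
ee_pos: [466.1, -266.5, 155.8]
tool_rot: [0.002, 0.062, 0.998, -0.001]
ft_force: [0.4, 0.0, -0.1]
gripper_width: 55.8
gripper_force: 0.0
```

Run:
```python
from h import *
f=env.grab_frame("wrist"); W=wcloud(f)
rects(W,(410,530,-330,-215),40,60,"stack",100)
rects(W,(500,640,-460,-320),9,17,"tray2",100)
rects(W,(440,650,-80,160),27,34,"flange",300)
plan([(568,-392.4,80,10.6)])
```

```text
stack n 1689 c [ 465.3 -266.8] z 45.8 size [37.8 73. ] ang 82.8
tray2 n 375 c [ 549.1 -396.1] z 13.5 size [35.  40.1] ang 10.1
flange n 3872 c [546.1  42.3] z 30.0 size [118.1 116.9] ang 71.4
now [ 465.2 -265.8  154.3] psi 172.8 q6 -0.54 w 55.2 F [-1.1  0.8  0.7] t 33.0
[-0.1177, -0.1128, 0.0744, -0.0, 0.0, -17.8] dist 179 q6 0.91
```

The first tray is stacked (rim at 45.8 mm, aligned). On to the second.

>>> {"name": "carry_out", "arguments": {"moves": [[-0.03, -0.028, 0, 0, 0, -6, -0.3], [-0.06, -0.057, 0, 0, 0, -12, -0.3], [-0.09, -0.086, 0.02, 0, 0, -17.8, -0.3], [-0.1175, -0.1128, 0.05, 0, 0, -17.8, -0.3], [-0.1175, -0.1128, 0.075, 0, 0, -17.8, -0.3], [-0.1175, -0.1128, 0.085, 0, 0, -17.8, -0.3], [-0.1175, -0.1128, 0.085, 0, 0, -17.8, -0.3], [-0.1175, -0.1128, 0.085, 0, 0, -17.8, -0.3]]}}

```text
time_s: 33.8
ee_pos: [567.4, -391.7, 69.3]
tool_rot: [-0.0, -0.093, 0.996, 0.0]
ft_force: [0.2, 1.1, 1.0]
gripper_width: 55.5
gripper_force: 0.0
```

Run:
```python
from h import *
f=env.grab_frame("wrist"); W=wcloud(f)
rects(W,(500,640,-460,-320),9,17,"tray2",100)
plan([(568,-392.4,20,10.6)])
```

```text
tray2 n 2631 c [ 567.8 -392.6] z 13.9 size [73.1 38.6] ang 10.9
now [ 568.  -392.2   70.4] psi -169.3 q6 -0.91 w 55.4 F [-1.1  0.4  0.1] t 33.85
[0.0001, -0.0001, 0.0504, -0.1, 0.1, 0.1] dist 50 q6 0.91
```

>>> {"name": "carry_out", "arguments": {"moves": [[0, -0.0003, 0.025, 0, 0, 0, -0.3], [0, -0.0003, 0.043, 0, 0, 0, -0.3], [0, -0.0003, 0.05, 0, 0, 0, -0.3], [0, -0.0003, 0.05, 0, 0, 0, -0.3], [0, -0.0003, 0.05, 0, 0, 0, 1], [0, -0.0003, 0.05, 0, 0, 0, 1], [0, -0.0003, 0.05, 0, 0, 0, 1], [0, -0.0003, 0.05, 0, 0, 0, 1]]}}

```text
time_s: 34.65
ee_pos: [568.9, -393.6, 21.1]
tool_rot: [0.001, -0.093, 0.996, -0.001]
ft_force: [-1.1, 1.5, 7.0]
gripper_width: 35.7
gripper_force: 61.4
```

>>> {"name": "carry_out", "arguments": {"moves": [[0, 0, -0.02, 0, 0, 0, 1], [0, 0, -0.06, 0, 0, 0, 1], [0, 0, -0.09, 0, 0, 0, 1], [0, 0, -0.09, 0, 0, 0, 1], [0, 0, -0.09, 0, 0, 0, 1]]}}

```text
time_s: 35.15
ee_pos: [568.4, -393.2, 110.1]
tool_rot: [0.001, -0.093, 0.996, -0.001]
ft_force: [-0.5, -0.1, -1.7]
gripper_width: 35.9
gripper_force: 60.7
```

Run:
```python
from h import *
f=env.grab_frame("wrist"); W=wcloud(f)
s=env.get_state(); z=s["ee_pos"][2]-20
rects(W,(500,640,-460,-320),z+9,z+17,"held",100)
rects(W,(410,530,-330,-215),40,60,"stack",100)
plan([(465.3,-266.2,110,-7.2)])
```

```text
held n 4454 c [ 567.9 -393.3] z 102.8 size [73.2 49.4] ang 10.5
stack n 2329 c [ 465.2 -266.8] z 45.6 size [40.4 73.1] ang 82.9
now [ 567.6 -392.5  108.5] psi -169.4 q6 -0.91 w 36.0 F [-0.4  1.  -0.8] t 35.2
[0.0772, 0.1431, -0.0014, 0.0, -0.0, 17.8] dist 163 q6 0.54
```

>>> {"name": "carry_out", "arguments": {"moves": [[0.02, 0.036, 0, 0, 0, 6, 1], [0.04, 0.073, 0, 0, 0, 12, 1], [0.06, 0.11, 0, 0, 0, 17.8, 1], [0.077, 0.143, 0, 0, 0, 17.8, 1], [0.077, 0.143, 0.015, 0, 0, 17.8, 1], [0.077, 0.143, 0.03, 0, 0, 17.8, 1], [0.077, 0.143, 0.03, 0, 0, 17.8, 1], [0.077, 0.143, 0.03, 0, 0, 17.8, 1]]}}

```text
time_s: 36.0
ee_pos: [464.9, -265.8, 77.7]
tool_rot: [-0.001, 0.062, 0.998, 0.001]
ft_force: [0.5, -1.0, -0.9]
gripper_width: 36.0
gripper_force: 60.6
```

Run:
```python
from h import *
plan([(465.2,-266.2,66,-7.2)])
```

```text
now [ 464.9 -265.8   77.7] psi 172.8 q6 -0.54 w 36.0 F [ 0.5 -1.  -0.9] t 36.0
[-0.0004, -0.0004, 0.0117, 0.1, -0.1, 0.0] dist 12 q6 0.54
```

>>> {"name": "carry_out", "arguments": {"moves": [[-0.0004, -0.0004, 0.006, 0, 0, 0, 1], [-0.0004, -0.0004, 0.0115, 0, 0, 0, 1], [-0.0004, -0.0004, 0.0125, 0, 0, 0, 1], [-0.0004, -0.0004, 0.0125, 0, 0, 0, 1], [-0.0004, -0.0004, 0.0125, 0, 0, 0, 0.4], [-0.0004, -0.0004, 0.0125, 0, 0, 0, -0.3], [-0.0004, -0.0004, 0.0125, 0, 0, 0, -0.3], [0, 0, 0, 0, 0, 0, -0.3], [0, 0, -0.05, 0, 0, 0, -0.3], [0, 0, -0.1, 0, 0, 0, -0.3], [0, 0, -0.15, 0, 0, 0, -0.3], [0, 0, -0.17, 0, 0, 0, -0.3]]}}

```text
time_s: 37.2
ee_pos: [467.2, -267.4, 255.1]
tool_rot: [0.003, 0.062, 0.998, -0.002]
ft_force: [0.1, -0.8, -0.3]
gripper_width: 55.6
gripper_force: 0.0
```

>>> {"name": "carry_out", "arguments": {"moves": [[0, 0, 0, 0, 0, 0, -0.3], [0, 0, 0, 0, 0, 0, -0.3], [0, 0, 0, 0, 0, 0, -0.3]]}}

```text
time_s: 37.5
ee_pos: [465.1, -265.8, 247.5]
tool_rot: [-0.001, 0.062, 0.998, 0.001]
ft_force: [-0.5, -0.4, 0.4]
gripper_width: 55.5
gripper_force: 0.0
```

Run:
```python
from h import *
f=env.grab_frame("wrist"); W=wcloud(f); cv2.imwrite("pics/w8.png",f["pixels"])
rects(W,(410,530,-330,-215),52,70,"stack",100)
rects(W,(410,530,-330,-215),20,48,"stacklow",100)
rects(W,(420,700,-215,-125),20,40,"longcaps")
rects(W,(440,650,-80,160),27,34,"flange",300)
```

```text
stack n 993 c [ 465.2 -267.2] z 59.8 size [37.5 72. ] ang 82.9
stacklow n 138 c [ 429.4 -261.9] z 35.7 size [38.4  0.8] ang 82.8
longcaps n 308 c [ 450.6 -177.7] z 28.1 size [20.6 21.2] ang 6.1
longcaps n 311 c [ 484.9 -174.1] z 27.9 size [20.7 20.7] ang 5.7
longcaps n 294 c [ 517.4 -170.8] z 28.0 size [20.5 20.4] ang 4.0
longcaps n 266 c [ 552.2 -168.1] z 27.8 size [20.9 20.3] ang 5.6
longcaps n 224 c [ 584.1 -164. ] z 27.8 size [19.8 21.2] ang 86.9
longcaps n 72 c [ 618.4 -155.9] z 27.7 size [19.3 10. ] ang 0.0
flange n 3329 c [546.   42.6] z 30.0 size [118.8 116.7] ang 71.4
```

View pics/w8.png

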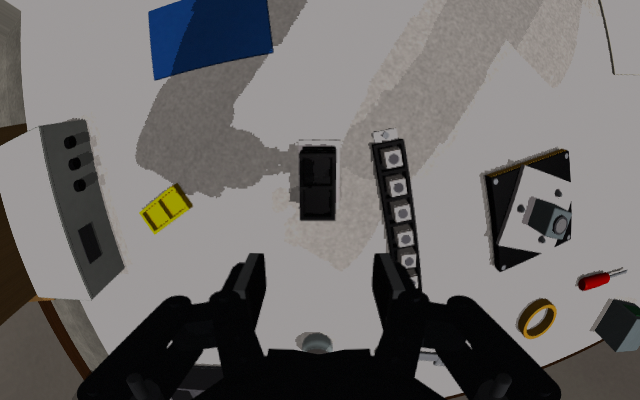

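The final view shows both trays squarely on the stack at (317,184), with the top rim at 59.8 mm. The caps are seated in the long tray and the sensor is home on the panel at (537,210). Nothing touches the robot, so I'm handing in.

```bash
python3 -c "
from cell import env
print(env.finish_job())"
```

```text
the job is handed in; nothing more can be done
None
```

The job is handed in, though no pass/fail verdict came back: my last camera check showed the sensor head flat and centred on the studs, all six caps in the long tray one to a pocket, and both short trays square on the stack.

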